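# Set the collimator's transit lock with the T-key

## Task

The bench collimator is about to be carried, so lock its floating optical bed: take the long T-key out of its wooden block, lower it down the deep shaft in the collimator's top and feel lightly for the square stem at the bottom until the key drops fully over it, then turn it clockwise to its stop without forcing it. Afterwards draw the key out, stand it fully down in its block again and let go. Leave the parts lying about on the bench undisturbed.

Things in the scene. Friction and masses are not known exactly. Their poses are not given: they have to be found in the camera images.
- key_bar (a point): Middle of the T-key's handle bar, where it is grasped. Plain steel key, 164 mm long over all, about 260 g, standing upright in the wooden block at the start. The bar is 96 long (this point's x axis), 12 wide (y) and 14 high (z, up the key), and lies across the top of a round shank 10 in diameter. Its centre of mass is on the shank's axis.
- key_foot (a point): Lower end of the same key, on its axis, 157 mm below the bar's middle; same axes as the bar. The foot is a square socket, 18 over the outside, 30 tall, open below: the hole is 11.2 square and 17 deep, its flats parallel to and across the handle bar.
- collimator: Heavy fixed grey casting with ribbed flanks, 150 x 340 mm, flat top 130 mm above the bench. Origin under the shaft; x across it, y along it: 100 mm of casting and a 30 mm lamp house lie to -y of the shaft, 240 mm and a 70 mm black objective barrel to +y. A carrying handle, 36 mm high, crosses the top 185 mm to +y. Its base flange is 13 mm wider all round.
- shaft_mouth (a point): Centre of the round mouth of the shaft in the collimator's top, inside a flat steel ring; z up along the shaft. The shaft is 33 mm wide, vertical and 110 mm deep. A key that is not on the square stops with its foot 94 to 102 mm below the mouth; fully over the square, its foot rests on the plate around the stem, 110 mm below the mouth.
- shaft_bottom (a point): Point on the shaft's axis at its bottom, 110 mm below the mouth. Here stands the lock's steel stem, 10 mm square and 16 high, the top 3 mm tapered to 6 mm square. It stands up to 1.5 mm off the shaft's axis in x and in y, and its flats lie at any angle to the casting and to this point's axes. Neither is measured; both are found by feel.
- bed_lock (a joint): Turn of the square stem, clockwise from above positive: 0 = bed free, 1.571 = locked, against a hard stop; it starts at 0.2 to 0.5. Friction 0.08 N m; it stays where left. The key has some 7 degrees of play on it either way. Pressing down on it with over 25 N, or turning it with over 0.7 N m, would damage it.
- block_hole (a point): Centre of the mouth of the key's hole in the top of the fixed wooden tool block (75 x 130 x 60 mm high), 60 mm above the bench. The hole is round, 31 wide and 45 deep. It lies 30 mm from the block's middle to the block's -y; two small screwdrivers stand fixed in the block 72 mm from it to +y, their tops at most 114 mm above the bench.
- monocular: Bystander: brass monocular standing on end, 48 mm in diameter, 132 high; origin at the centre of its underside.
- eyecup_a: Bystander: black rubber eyecup, a ring 40 mm in diameter, 22 high; origin at the centre of its underside.
- eyecup_b: Bystander: the second eyecup, like the first.
- prism_mount: Bystander: silver steel prism mount, 56 x 44 x 32 mm high; origin at the centre of its underside.
There are look-alikes about, which are no part of the job. Of the things like the part that bears key_bar, leave any that is blue; of the rest the smaller one is meant. What is meant by the part that bears block_hole is not blue, and is the larger of those in its own colour.

How it is judged:
On the way, in this order (a step that is already met when the one before it is completed fails the run):
1. the key is seated over the square stem at the bottom of the shaft (z of key_foot in the frame of shaft_mouth below -0.104 m and horizontal distance between key_foot and shaft_mouth below 0.008 m), for 0.1 s.
2. the stem is turned clockwise to its stop while the key is on it (value of joint bed_lock above 1.5 rad and z of key_foot in the frame of shaft_mouth below -0.1 m and horizontal distance between key_foot and shaft_mouth below 0.008 m), for 0.1 s.
At the end, for the whole second after the job is handed in: The bed lock stands at its clockwise stop (1.5 rad or more); the key stands upright in the hole of its wooden block, its foot within 8 mm of the hole's axis and at least 40 mm below the mouth (the hole is 45 mm deep), at rest and let go (value of joint bed_lock above 1.5 rad and horizontal distance between key_foot and block_hole below 0.008 m and z of key_foot in the frame of block_hole below -0.04 m and angle between key_bar's own z axis and vertical below 0.2 rad and linear speed of key below 0.02 m/s and contact force between the fingers and key below 0.1 N); the robot touches nothing.
It fails at once if before the bed is locked, the key is pressed with more than 25 N on the stem without having dropped over it (contact force between key and lock_plate above 25 N and z of key_foot in the frame of shaft_mouth above -0.104 m and value of joint bed_lock below 1.4 rad).
It fails at once if the stem is turned with force: the key bears on its flats with more than 150 N, which is a torque of about 0.7 N m (contact force between key and bed_lock_c0 above 150 N).
It fails at once if a bystander is moved more than 20 mm (distance of any of monocular, eyecup_a, eyecup_b, prism_mount from where it was at the start of the episode above 0.02 m).
It also fails if it takes over 72 s, if anything falls off the work surface, if the arm or the gripper's body presses on something with over 40 N, if the wrist force passes 120 N, or if a joint passes its speed limit or range.

## Robot

A 6-joint arm with a two-finger parallel gripper is mounted at the origin on the work surface. World frame = base frame: x ahead of the robot, y to its left, z up, the work surface at z = 0. Lengths are in m, angles in rad, forces in N, time in s.
With the tool pointing down it reaches from about 0.3 to 0.775 m from the base axis. Payload 14.6 kg.
Tool frame: the origin (TCP) lies on the mounting face of the last link; the fingertips stand 199 mm ahead of it and the grasp point (between the pads) lies 180 mm ahead of it; z points along the fingers, y is the direction in which the jaws open and shut (so a half turn about z gives the same grasp; the last joint's range is limited). The gripper opens to 94 mm and grips with 3 to 60 N. Pads are 16 mm wide; open, the fingers measure 119 mm over their backs; the gripper's body (75 mm by 177 mm) begins 78 mm behind the grasp point.
Start: joints at [-1.218, 0.3, 1.521, -0, 1.321, -0.067], TCP at [0.224, -0.502, 0.405] pointing down, gripper open.
Joint ranges: [-3.03, 3.03], [-0.79, 2.21], [0.23, 2.52], [-1.04, 4.18], [0, 3.07], [-2.55, 2.55]. Speed limits (rad/s): [2.22, 2.22, 2.57, 3.14, 3.14, 3.14].

## Interface

Orientations are given as [roll, pitch, yaw] about the fixed x, y, z axes, in that order (R = Rz(yaw) Ry(pitch) Rx(roll)).
In Python, from station import sensors, vision, job gives the robot as it stands. The module is installed in compiled form; this text tells all that it offers.
- The arm moves only by the tool arm_command, never from a script. Its argument "plan" is one flat list of numbers, 5 for each row, row after row: the closure, from -1 (fully open) to 1 (shut), so that 0 is half open, then the shift along the world's x, y, z scaled (see below), then the turn about the world's z scaled (see below). A call has 1 to 20 rows; each row is the pose to reach, as a shift and turn from the pose commanded when the call began; what a row does not reach only later rows make up. The controller multiplies each number of a shift by 400 mm and each number of a turn by 120 degrees. A row lasts 1/10 s, in which the tool goes at most 50 mm and 8.59 degrees, less where a joint would pass 70% of its speed; a pose out of reach is approached as far as the arm can. A call with a number of a shift or a turn outside -1 to 1 is refused whole. A call with a gripper value outside its range is refused whole. The fingers move at their own pace and stop on an object; "newtons" is the grip in N (left out, the last holds). Time passes only in rows, so rows that repeat a pose let the fingers close. It gives the time, the measured TCP pose, the force and the opening at its end, in the units of the state.
- sensors.get_obs(): the state, without advancing time (a new reading comes with each control period).
- vision.camera(name): name is "scene" or "top"; returns the picture (384x512x3 uint8, blue, green, red); there is no depth.
- vision.camera_params(name): a dict with "intrinsics" (3x3 intrinsics, pixels), "k1" (the pictures are not rectified: a ray, as slopes to the right and down, at radius r is drawn at 1 + k1 r^2 times it, then the intrinsics apply), "rvec" (rotation vector, rad) and "tvec" (3), from world to camera coordinates, as OpenCV has them. Camera axes: x right, y down, z forward; pixel columns grow to the right and rows downward; lengths in m; the calibration is good to about 2 mm. A picture is of the moment at which its call begins. camera_params takes no time and is no camera call.
- job.hand_in(): hands the job in, once; it reports no verdict.
Trained networks look in the newest picture that a camera, given by its name, has taken for a name from the list of things; names that differ only in an ending like _2 or _b are one class to them, and where a whole thing is asked for, a point or a joint stands for the part that bears it (a point fixed in the world has none). Each returns a list of dicts, best first, with "confidence" (0 to 1); they miss things now and then, are a little off and sometimes report something else, mostly with a low value. They report only what shows in the picture. A call takes as long as a camera call. They do not tell look-alikes from the thing itself.
- vision.search_frame(name, camera): "at" ([row, column] in pixels, amid what is visible of it).
- vision.silhouettes(name, camera): "mask" (384x512 bool, what is visible of it) and "at" ([row, column] in pixels, amid what is visible of it).
- vision.pinpoint(name, camera): "at" ([row, column] in pixels: a listed point, or the origin of a listed thing).
The state is a dict: "time_s": time; "qpos": joint angles; "joint_vel": joint speeds; "tau": joint torques, N m; "ee_pos": TCP position; "eef_rot": TCP orientation; "force": force on the tool from outside, world axes, zero at the start; "moment": the same for the moment, N m; "grip_width": finger opening in m.
Only numpy, scipy, OpenCV 4.12 (cv2) and the standard library are available. Lean on these libraries where they do the work, as an engineer would, in place of code of your own. Each camera call takes 0.05 s, during which the arm holds its last target.

## Working session

There is one attempt and no reset: what is moved stays moved. The work goes in short steps, Python scripts to look and compute and a tool call to move; the robot and the scene stay as the last step left them, time stands still between calls to the robot, and variables do not carry over. Pictures are saved under pics/ and viewed, and the job is handed in when it is done.

Besides the shell and the picture viewer there is one more tool, called after "Emit:" as name(argument=value, ...) on one line, values as JSON. arm_command: Moves the arm, as the interface text tells. Its arguments: {"type":"object","properties":{"plan":{"type":"array"},"newtons":{"type":"number"}},"required":["plan"]}

```bash
mkdir -p pics; ls; python3 - <<'E'
from station import sensors, vision, job
import cv2
print(sensors.get_obs())
for n in("scene","top"):
    im=vision.camera(n); cv2.imwrite(f"pics/{n}0.png",im); print(n,vision.camera_params(n))
E
```

```text
pics
{'time_s': 0.0, 'qpos': array([-1.21758184e+00,  3.00483051e-01,  1.52157634e+00, -1.69799129e-05,
        1.32070222e+00, -6.66142257e-02]), 'joint_vel': array([ 1.75208950e-03, -6.00347736e-04,  2.17136861e-05,  6.07386009e-04,
        1.93313606e-03, -1.22269648e-03]), 'tau': array([ 3.90716332e-04, -5.31806874e+01, -3.52736342e+01,  7.08390889e-02,
        2.44322070e-02, -5.12011843e-05]), 'ee_pos': array([ 0.22416103, -0.50221425,  0.40408165]), 'eef_rot': array([-3.14042520e+00, -6.14009447e-05,  4.19832892e-01]), 'force': array([ 0.65621592, -0.20550992, -0.23995231]), 'moment': array([ 0.09506136, -0.01680821,  0.04172178]), 'grip_width': 0.09418997643586927}
scene {'intrinsics': array([[460.41174891,   0.        , 255.77697545],
       [  0.        , 460.41174891, 195.78272786],
       [  0.        ,   0.        ,   1.        ]]), 'k1': -0.0015125911573644875, 'rvec': array([ 1.72743669,  2.06675635, -0.65263464]), 'tvec': array([ 0.23515658, -0.36679851,  1.5789237 ])}
top {'intrinsics': array([[484.74800856,   0.        , 258.22866608],
       [  0.        , 484.74800856, 190.22549689],
       [  0.        ,   0.        ,   1.        ]]), 'k1': 0.052338241869740565, 'rvec': array([ 2.13558   , -2.18608866,  0.1292536 ]), 'tvec': array([-0.13077352,  0.5616255 ,  1.40554802])}
```

View pics/scene0.png

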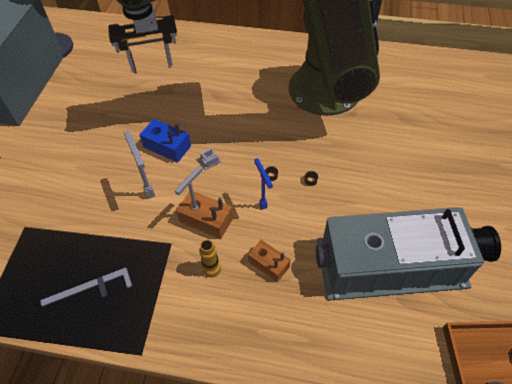

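View pics/top0.png

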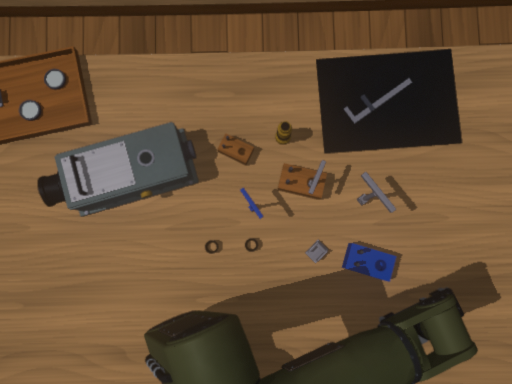

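The scene shows:
- **Keys:** a grey T-key in the large brown block (scene ~(190,185), top ~(316,177)), a larger-looking grey T-key on the bench (scene ~(140,165), top ~(377,192)), and a blue key (scene ~(263,183)).
- **Blocks:** large brown (scene 205,213), small brown (scene 270,260) and blue (scene 165,140).

Next I measure them.

```bash
cat > h.py <<'E'
import numpy as np, cv2
from station import sensors, vision, job
P={n:vision.camera_params(n) for n in("scene","top")}
def ray(n,rc):
    p=P[n];K=p["intrinsics"];d=np.array([(rc[1]-K[0,2])/K[0,0],(rc[0]-K[1,2])/K[1,1]])
    u=d.copy()
    for _ in range(20): u=d/(1+p["k1"]*(u@u))
    R=cv2.Rodrigues(p["rvec"])[0]
    v=R.T@np.array([u[0],u[1],1]); return -R.T@p["tvec"],v/np.linalg.norm(v)
def atz(n,rc,z):
    c,v=ray(n,rc); return c+v*(z-c[2])/v[2]
def tri(a,b,na="scene",nb="top"):
    c1,v1=ray(na,a);c2,v2=ray(nb,b)
    A=np.stack([v1,-v2],1);s=np.linalg.lstsq(A,c2-c1,rcond=None)[0]
    p,q=c1+s[0]*v1,c2+s[1]*v2
    return (p+q)/2,np.linalg.norm(p-q)
def proj(n,X):
    p=P[n];R=cv2.Rodrigues(p["rvec"])[0];x=R@np.asarray(X,float)+p["tvec"];u=x[:2]/x[2];u=u*(1+p["k1"]*(u@u));K=p["intrinsics"]
    return np.array([u[1]*K[1,1]+K[1,2],u[0]*K[0,0]+K[0,2]])
E
python3 - <<'E'
from h import *
np.set_printoptions(precision=4,suppress=True)
for n in("scene","top"):
    vision.camera(n)
    for t in["key_bar","key_foot","shaft_mouth","block_hole","collimator","monocular","eyecup_a","prism_mount"]:
        for d in vision.pinpoint(t,n): print(n,t,np.round(d["at"],1),round(d["confidence"],2))
    a=cv2.imread(f"pics/{n}0.png")
    c=a[110:290,90:350] if n=="scene" else a[110:290,190:450]
    cv2.imwrite(f"pics/{n}_crop.png",cv2.resize(c,None,fx=3,fy=3,interpolation=cv2.INTER_CUBIC))
E
```

```text
scene key_bar [148.1 135.8] 0.71
scene key_bar [177.  188.6] 0.57
scene key_foot [191.7 153.4] 0.93
scene key_foot [204.5 265.7] 0.86
scene key_foot [214.6 196.2] 0.59
scene shaft_mouth [242.5 375.5] 0.92
scene block_hole [203.7 194.6] 0.89
scene block_hole [130.9 154.9] 0.78
scene block_hole [254.4 262.5] 0.76
scene block_hole [270.4 211.3] 0.67
scene collimator [242.1 375.8] 0.66
scene collimator [262.2 364. ] 0.57
scene monocular [270.6 213.5] 0.62
scene eyecup_a [179.3 312.1] 0.45
scene prism_mount [159.9 211.5] 0.67
top key_bar [178.4 318.7] 0.75
top key_bar [190.3 380.5] 0.66
top key_bar [201.6 248.8] 0.54
top key_foot [183.9 308. ] 0.71
top key_foot [205.6 253.6] 0.44
top shaft_mouth [157.3 144.8] 0.8
top block_hole [180.4 313.2] 0.94
top block_hole [153.2 240.3] 0.66
top block_hole [264.8 382.3] 0.66
top collimator [164.9 155.4] 0.7
top monocular [141.5 281.4] 0.7
top eyecup_a [181.6 318.6] 0.68
top eyecup_a [239.  211.1] 0.57
top eyecup_a [243.9 249.3] 0.44
top prism_mount [250.5 316. ] 0.56
```

View pics/scene_crop.png

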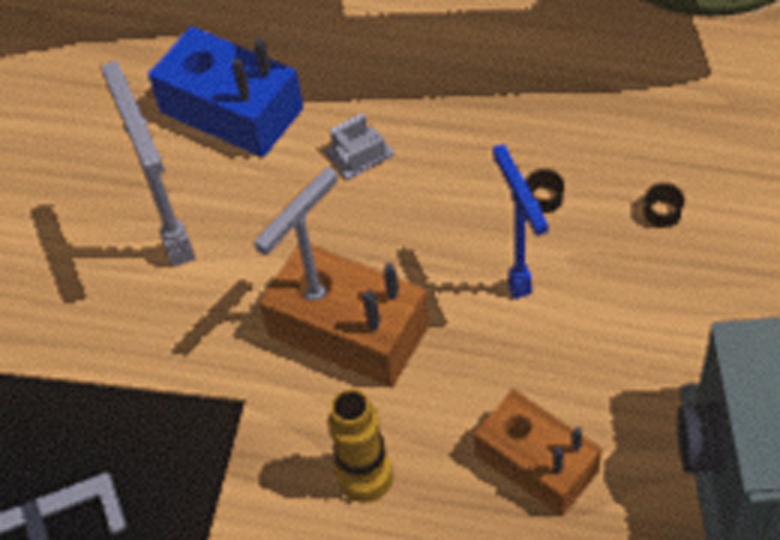

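View pics/top_crop.png

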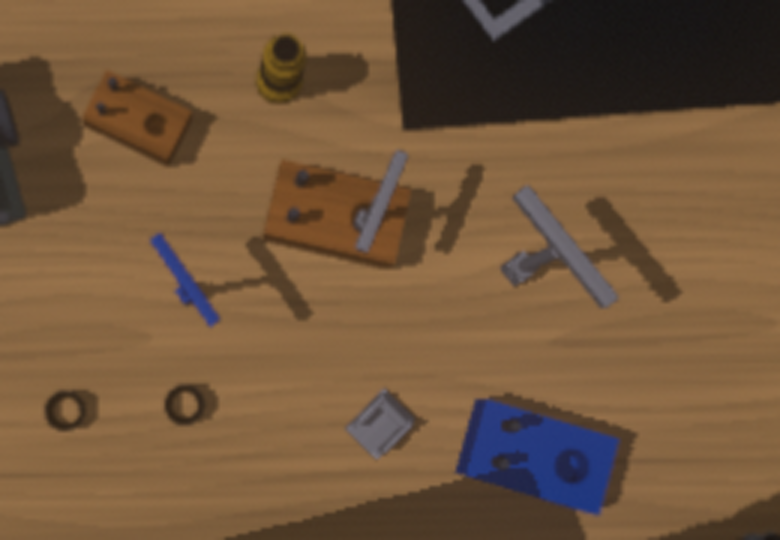

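```bash
python3 - <<'E'
from h import *
np.set_printoptions(precision=4,suppress=True)
def cr(x,y,n): 
    return ((110+y/3),(90+x/3)) if n=="scene" else ((110+y/3),(190+x/3))
T=lambda a,b: tri(cr(*a,"scene"),cr(*b,"top"))
print("bar c block", tri([177,188.6],[178.4,318.7]))
print("bar c big", tri([148.1,135.8],[190.3,380.5]))
print("ends block",T((262,245),(403,155)),T((330,178),(363,247)), T((262,245),(363,247)),T((330,178),(403,155)))
print("ends big",T((109,68),(525,192)),T((153,160),(610,300)),T((109,68),(610,300)),T((153,160),(525,192)))
print("mouth",tri([242.5,375.5],[157.3,144.8]))
print("hole",tri([203.7,194.6],[180.4,313.2]), atz("scene",[203.7,194.6],.06),atz("top",[180.4,313.2],.06))
print("monoc",atz("scene",[270.6,213.5],0), atz("top",[141.5,281.4],0))
print("prism",atz("scene",[159.9,211.5],0), atz("top",[250.5,316],0))
for n,t in(("scene","key_bar"),("top","key_bar"),("scene","shaft_mouth"),("top","shaft_mouth")):
    vision.camera(n)
    for d in vision.silhouettes(t,n):
        print(n,t,np.round(d["at"],1),round(d["confidence"],2),d["mask"].sum(), cv2.boundingRect(d["mask"].astype(np.uint8)))
E
```

```text
bar c block (array([ 0.5691, -0.3044,  0.1764]), np.float64(0.0033549231317932067))
bar c big (array([ 0.5279, -0.4539,  0.2108]), np.float64(0.012459620716447932))
ends block (array([ 0.6147, -0.3215,  0.1725]), np.float64(0.0038538803139683523)) (array([ 0.5333, -0.2844,  0.1666]), np.float64(0.0016896053136876614)) (array([ 0.5515, -0.3218,  0.0841]), np.float64(0.056886324521904987)) (array([ 0.596 , -0.2855,  0.2506]), np.float64(0.05395276724353866))
ends big (array([ 0.564 , -0.4153,  0.3125]), np.float64(0.032823001348183084)) (array([ 0.4813, -0.5025,  0.0841]), np.float64(0.04557621313155941)) (array([ 0.4782, -0.4912,  0.2065]), np.float64(0.00029762788559841157)) (array([ 0.5727, -0.4203,  0.2111]), np.float64(0.003757143343824334))
mouth (array([0.6469, 0.1711, 0.1278]), np.float64(0.0018765449734732594))
hole (array([ 0.5784, -0.301 ,  0.0698]), np.float64(0.005335891258646142)) [ 0.572  -0.3012  0.06  ] [ 0.5803 -0.3048  0.06  ]
monoc [ 0.729  -0.2166  0.    ] [ 0.7114 -0.2186  0.    ]
prism [ 0.3701 -0.3086  0.    ] [ 0.377  -0.3123  0.    ]
scene key_bar [184.9 190.7] 0.85 309 (175, 167, 26, 43)
scene key_bar [162.7 139.7] 0.82 467 (124, 131, 30, 68)
scene key_bar [183.8 261.6] 0.61 357 (253, 157, 20, 52)
top key_bar [193.6 374.8] 0.83 454 (357, 173, 39, 40)
top key_bar [179.1 316.8] 0.53 209 (308, 160, 18, 34)
top key_bar [201.4 251. ] 0.53 180 (241, 189, 22, 30)
scene shaft_mouth [250.9 402.6] 0.61 13222 (316, 207, 185, 93)
top shaft_mouth [172.9 120.4] 0.73 9525 (37, 123, 162, 93)
top shaft_mouth [135.4 282.3] 0.63 296 (276, 121, 16, 24)
```

```bash
cat > fit.py <<'E'
from h import *
from scipy.optimize import minimize
def box(c,yaw,sx,sy,z0,z1):
    R=np.array([[np.cos(yaw),-np.sin(yaw)],[np.sin(yaw),np.cos(yaw)]])
    pts=[]
    for a in(-1,1):
        for b in(-1,1):
            xy=R@np.array([a*sx/2,b*sy/2])+c
            for z in(z0,z1): pts.append([*xy,z])
    return np.array(pts)
def key_mask(n,x,y,zb,yaw,zlo=-9,S=4):
    m=np.zeros((384*S,512*S),np.uint8)
    c=np.array([x,y])
    def hull(p):
        p=np.array([proj(n,q)[::-1] for q in p]); p=(p+.5)*S
        cv2.fillConvexPoly(m,cv2.convexHull(p.astype(np.float32)).astype(np.int32),1)
    hull(box(c,yaw,.096,.012,zb-.007,zb+.007))
    z0=max(zb-.127,zlo)
    th=np.linspace(0,6.28,13)
    hull([[x+.005*np.cos(t),y+.005*np.sin(t),z] for t in th for z in(z0,zb)])
    if zb-.127>zlo: hull(box(c,yaw,.018,.018,max(zb-.157,zlo),zb-.127))
    return cv2.resize(m.astype(np.float32),(512,384),interpolation=cv2.INTER_AREA)
def fitkey(masks,x0,zlo=-9,free=None):
    def cost(v):
        s=0
        for n,m in masks.items():
            k=key_mask(n,*v,zlo=zlo); s+=1-np.minimum(k,m).sum()/np.maximum(k,m).sum()
        return s
    r=minimize(cost,x0,method="Nelder-Mead",options=dict(initial_simplex=np.array([x0]+[np.array(x0)+d for d in np.diag([.006,.006,.006,.08])]),maxiter=250,xatol=1e-4,fatol=1e-4))
    return r.x,r.fun
E
python3 - <<'E'
from fit import *
np.set_printoptions(precision=4,suppress=True)
ms={}
for n,at in(("scene",(185,190)),("top",(179,317))):
    vision.camera(n)
    for d in vision.silhouettes("key_bar",n):
        if np.hypot(d["at"][0]-at[0],d["at"][1]-at[1])<10: ms[n]=d["mask"].astype(np.float32)
# combined
x0=[.572,-.303,.172,-.427]
r,c=fitkey(ms,x0,zlo=.055); print("both",r,c)
for n in ms:
    r1,c1=fitkey({n:ms[n]},list(r),zlo=.055); print(n,r1,c1)
    im=cv2.imread(f"pics/{n}0.png")
    k=key_mask(n,*r,zlo=.055)
    cs,_=cv2.findContours((cv2.resize(k,None,fx=5,fy=5)>.5).astype(np.uint8),cv2.RETR_EXTERNAL,cv2.CHAIN_APPROX_NONE)
    b=cv2.resize(im,None,fx=5,fy=5,interpolation=cv2.INTER_CUBIC); cv2.drawContours(b,cs,-1,(0,255,0),1)
    cx,cy=(205,200) if n=="scene" else (310,185)
    cv2.imwrite(f"pics/{n}_fit.png",b[(cy-45)*5:(cy+45)*5,(cx-60)*5:(cx+60)*5])
    # shaft mouth crop
    cx,cy=(375,242) if n=="scene" else (146,157)
    cv2.imwrite(f"pics/{n}_mouth.png",cv2.resize(im[cy-20:cy+20,cx-25:cx+25],None,fx=12,fy=12,interpolation=cv2.INTER_CUBIC))
print("blue key",tri([174,262.],[201.5,251]))
E
```

```text
both [ 0.5755 -0.3021  0.174  -0.4314] 0.42733001708984375
scene [ 0.5769 -0.3014  0.176  -0.4026] 0.22212868928909302
top [ 0.5737 -0.3007  0.177  -0.4372] 0.1843767762184143
blue key (array([ 0.5137, -0.1245,  0.1573]), np.float64(0.00252949504903035))
```

```bash
python3 -c "
import cv2,numpy as np
a=cv2.imread('pics/scene_fit.png');b=cv2.imread('pics/top_fit.png');c=cv2.imread('pics/scene_mouth.png');d=cv2.imread('pics/top_mouth.png')
cv2.imwrite('pics/f1.png',cv2.resize(np.vstack([a,b]),None,fx=.66,fy=.66));cv2.imwrite('pics/f2.png',cv2.resize(np.hstack([c,d]),None,fx=.66,fy=.66))"
```

```text
(no output)
```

View pics/f1.png

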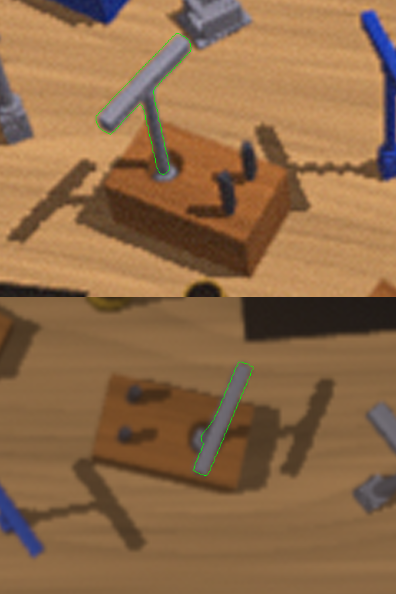

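View pics/f2.png

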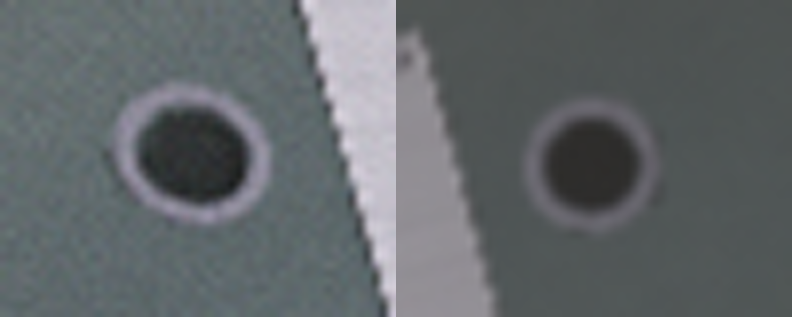

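Both overlays fit: the key standing in the large brown block (scene ~(190,185), top ~(317,178)) matches a 96 mm bar, about 90 mm measured raw. The other grey key measures about 118 mm. So this is the meant key, and the meant block. The mouth ring is clean in both views, at scene ~(374,241) and top ~(145,157).

```bash
python3 - <<'E'
from h import *
np.set_printoptions(precision=4,suppress=True)
C={}
for n,(cx,cy) in(("scene",(374,241)),("top",(145,157))):
    im=cv2.imread(f"pics/{n}0.png"); c=cv2.GaussianBlur(cv2.resize(im[cy-12:cy+12,cx-12:cx+12],None,fx=10,fy=10,interpolation=cv2.INTER_CUBIC),(0,0),4)
    g=c[:,:,2].astype(float)  # red
    d=(c.sum(2)<(130 if n=="top" else 190)).astype(np.uint8)
    L=cv2.connectedComponentsWithStats(d)
    i=L[1][120,120]; print(n,i,L[2][i],L[3][i], c[120,120],c[120,30])
    ctr=L[3][i]; px=[cy-12+(ctr[1]+.5)/10-.5, cx-12+(ctr[0]+.5)/10-.5]; 
    # r-g ring
    C[n]=px; print(px, atz(n,px,.13))
print(tri(C["scene"],C["top"]))
E
```

```text
scene 1 [   60    73   130   110 10906] [126.2065 127.7309] [52 51 47] [140 126 127]
[np.float64(241.3230882083257), np.float64(374.17064918393544)] [0.6453 0.1684 0.13  ]
top 0 [    0     0   240   240 57600] [119.5 119.5] [44 45 46] [86 85 80]
[np.float64(156.5), np.float64(144.5)] [0.6488 0.1704 0.13  ]
(array([0.6479, 0.1685, 0.1346]), np.float64(0.0017150655310703487))
```

Emit:
arm_command(plan=[-1, 0, 0, 0.14, 0.1, -1, 0, 0, 0.14, 0.2, -1, 0.878, 0.5, 0.14, 1, -1, 0.878, 0.5, 0.14, 1, -1, 0.878, 0.5, 0.14, 1, -1, 0.878, 0.5, 0.14, 1, -1, 0.878, 0.5, 0.14, 1, -1, 0.878, 0.5, 0.14, 1, -1, 0.878, 0.5, 0.14, 1, -1, 0.878, 0.5, 0.14, 1, -1, 0.878, 0.5, 0.14, 1, -1, 0.878, 0.5, 0.14, 1, -1, 0.878, 0.5, 0.14, 1, -1, 0.878, 0.5, 0.14, 1, -1, 0.878, 0.5, 0.14, 1, -1, 0.878, 0.5, 0.14, 1], newtons=30)

```text
time_s: 3.2
ee_pos: [0.5754, -0.3023, 0.4606]
eef_rot: [3.142, -0.0, 2.51]
force: [-0.6, 0.2, -0.0]
grip_width: 0.0938
```

```bash
python3 - <<'E'
from h import *
np.set_printoptions(precision=4,suppress=True)
o=sensors.get_obs(); print(o["qpos"],o["eef_rot"])
C={}
for n,(cx,cy),th in(("scene",(374,241),190),("top",(145,157),190)):
    im=cv2.imread(f"pics/{n}0.png"); c=cv2.GaussianBlur(cv2.resize(im[cy-12:cy+12,cx-12:cx+12],None,fx=10,fy=10,interpolation=cv2.INTER_CUBIC),(0,0),4).astype(int).sum(2)
    d=(c<th).astype(np.uint8)
    L=cv2.connectedComponentsWithStats(d)
    i=L[1][120,120]; print(n,i,L[2][i],c[120,::20])
    ctr=L[3][i]; px=[cy-12+(ctr[1]+.5)/10-.5, cx-12+(ctr[0]+.5)/10-.5]; 
    C[n]=px; print(px, atz(n,px,.13))
print(tri(C["scene"],C["top"]))
E
```

```text
[-0.5401  0.5009  1.1154  0.      1.5253 -1.479 ] [ 3.1416 -0.      2.5098]
scene 1 [   60    73   130   110 10906] [301 308 426 204 158 150 150 153 146 127 367 395]
[np.float64(241.3230882083257), np.float64(374.17064918393544)] [0.6453 0.1684 0.13  ]
top 1 [  71   74  113  109 9591] [250 248 281 285 146 134 135 135 133 166 291 255]
[np.float64(157.3805286205818), np.float64(145.2435251798561)] [0.6462 0.1684 0.13  ]
(array([0.646 , 0.1682, 0.1311]), np.float64(0.00010291016331193711))
```

Emit:
arm_command(plan=[-1, 0, 0, 0, 0.096, -1, 0, 0, 0, 0.096, -1, 0, 0, -0.06, 0.096, -1, 0, 0, -0.12, 0.096, -1, 0, 0, -0.17, 0.096, -1, 0, 0, -0.21, 0.096, -1, 0, 0, -0.25, 0.096, -1, 0, 0, -0.269, 0.096, -1, 0, 0, -0.269, 0.096])

```text
time_s: 4.1
ee_pos: [0.5753, -0.3022, 0.3522]
eef_rot: [3.141, -0.002, 2.713]
force: [0.3, 0.8, 0.2]
grip_width: 0.0938
```

```bash
python3 - <<'E'
from h import *
for n,(cx,cy) in(("scene",(195,185)),("top",(316,178))):
    im=vision.camera(n); cv2.imwrite(f"pics/{n}1.png",cv2.resize(im[cy-50:cy+50,cx-60:cx+60],None,fx=6,fy=6,interpolation=cv2.INTER_CUBIC))
print(sensors.get_obs())
E
```

```text
{'time_s': 4.2, 'qpos': array([-5.40031949e-01,  5.64368400e-01,  1.26590552e+00,  1.10367379e-05,
        1.31038366e+00, -1.68323307e+00]), 'joint_vel': array([ 0.00042889, -0.00983056, -0.00902582,  0.00129105, -0.00052735,
       -0.00659131]), 'tau': array([-1.86448434e-02, -6.61020756e+01, -3.42213929e+01, -2.30411883e-02,
        3.17906868e-02,  4.14507987e-02]), 'ee_pos': array([ 0.57545201, -0.30229444,  0.35383445]), 'eef_rot': array([-3.14149834e+00,  9.30368855e-04,  2.71399465e+00]), 'force': array([0.72677159, 0.11957064, 1.49605073]), 'moment': array([ 0.05819327, -0.16854133,  0.04147372]), 'grip_width': 0.09421962783562855}
```

View pics/scene1.png

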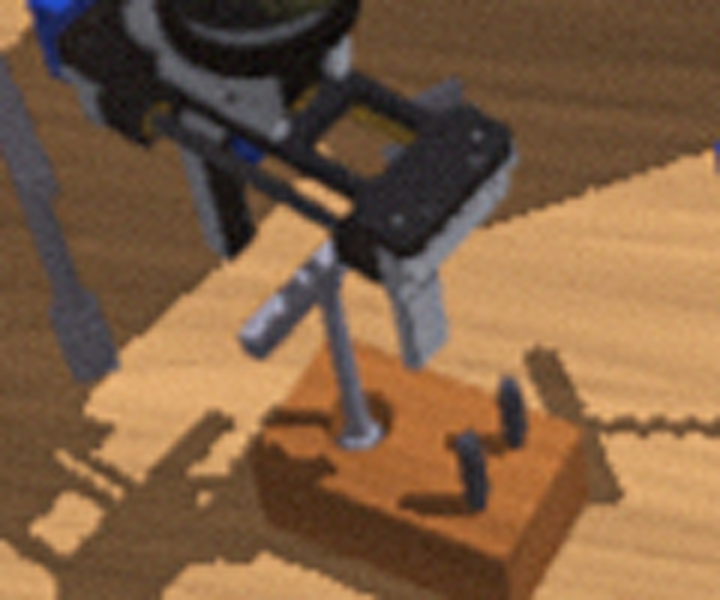

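View pics/top1.png

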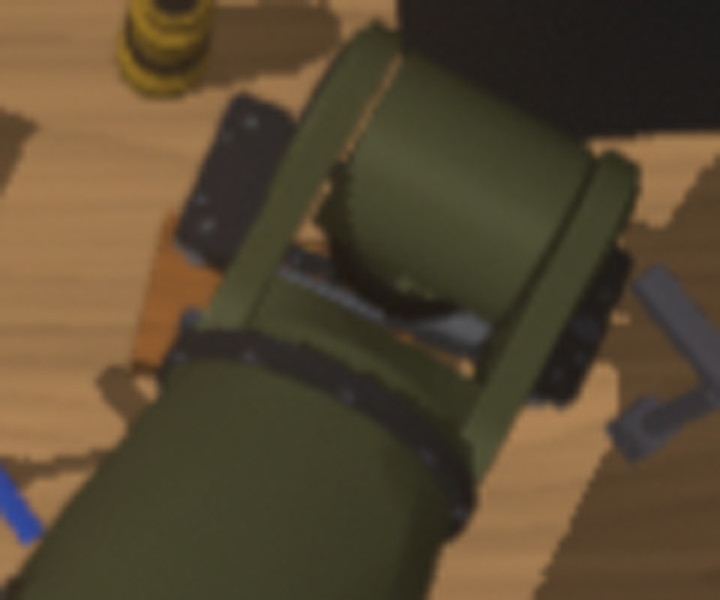

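The fingers straddle the bar squarely (bar end at crop (265,335), right finger at (420,310)). The top view is blocked by the arm. Now closing.

Emit:
arm_command(plan=[1, 0, 0, 0, 0, 1, 0, 0, 0, 0, 1, 0, 0, 0, 0, 1, 0, 0, 0, 0, 1, 0, 0, 0, 0, 1, 0, 0, 0, 0, 1, 0, 0, 0, 0, 1, 0, 0, 0, 0, 1, 0, 0, 0, 0, 1, 0, 0, 0, 0], newtons=35)

```text
time_s: 5.2
ee_pos: [0.5754, -0.3022, 0.353]
eef_rot: [-3.142, -0.0, 2.715]
force: [-0.0, 0.2, -0.5]
grip_width: 0.0174
```

Emit:
arm_command(plan=[1, 0, 0, 0, 0, 1, 0, 0, 0, 0, 1, 0, 0, 0, 0, 1, 0, 0, 0, 0])

```text
time_s: 5.6
ee_pos: [0.5754, -0.3023, 0.353]
eef_rot: [-3.142, 0.0, 2.715]
force: [-1.1, 0.6, 0.2]
grip_width: 0.0119
```

Emit:
arm_command(plan=[1, 0, 0, 0.04, 0, 1, 0, 0, 0.1, 0, 1, 0, 0, 0.2, 0, 1, 0, 0, 0.3, 0, 1, 0, 0, 0.4, 0, 1, 0, 0, 0.42, 0, 1, 0, 0, 0.42, 0, 1, 0, 0, 0.42, 0])

```text
time_s: 6.4
ee_pos: [0.5757, -0.3024, 0.5185]
eef_rot: [3.141, -0.003, 2.715]
force: [0.2, -0.1, -3.1]
grip_width: 0.0118
```

```bash
python3 - <<'E'
from h import *
for n,(cx,cy) in(("scene",(195,155)),("top",(316,178))):
    im=vision.camera(n); cv2.imwrite(f"pics/{n}2.png",cv2.resize(im[cy-60:cy+60,cx-80:cx+80],None,fx=5,fy=5,interpolation=cv2.INTER_CUBIC))
o=sensors.get_obs();print(o["qpos"],o["force"],o["moment"],o["ee_pos"])
E
```

```text
[-5.40009391e-01  4.91439193e-01  9.99698590e-01  2.21311706e-05
  1.65405784e+00 -1.68449250e+00] [-0.06334039 -0.05735091 -2.96436693] [ 0.00898743 -0.18155277  0.0085174 ] [ 0.57568796 -0.30241786  0.51860256]
```

View pics/scene2.png

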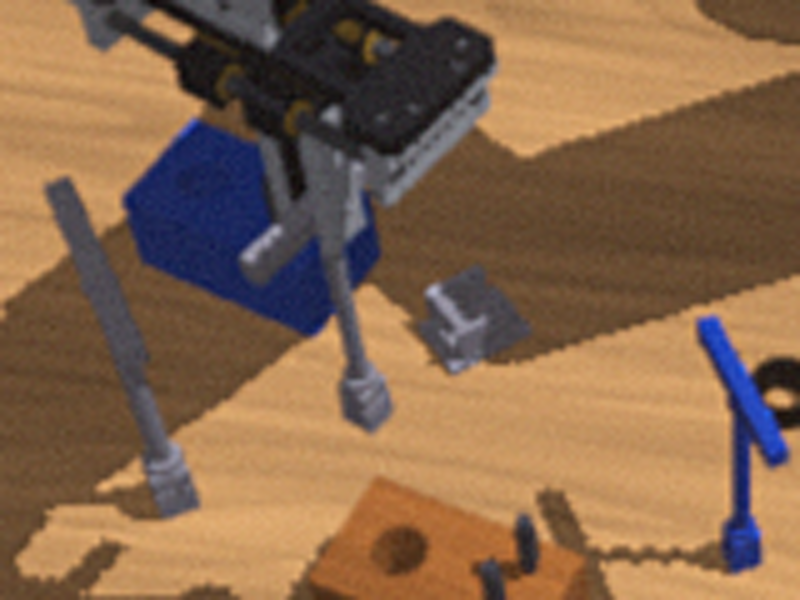

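Key lifted upright: foot at crop (365,415), i.e. scene ~(188,178), and the block hole now shows at scene ~(195,205). Carrying it over.

Emit:
arm_command(plan=[1, 0, 0.06, 0, 0.03, 1, 0.04, 0.16, 0, 0.1, 1, 0.08, 0.28, 0, 0.17, 1, 0.12, 0.4, 0, 0.25, 1, 0.15, 0.52, 0, 0.25, 1, 0.176, 0.64, 0, 0.25, 1, 0.176, 0.76, 0, 0.25, 1, 0.176, 0.88, 0, 0.25, 1, 0.176, 0.96, 0, 0.25, 1, 0.176, 1, 0, 0.25, 1, 0.176, 1, 0, 0.25])

```text
time_s: 7.6
ee_pos: [0.6459, 0.0994, 0.5198]
eef_rot: [3.141, -0.002, -3.042]
force: [-0.5, 0.6, -2.3]
grip_width: 0.0117
```

Emit:
arm_command(plan=[1, 0, 0.08, 0, 0, 1, 0, 0.14, 0, 0, 1, 0, 0.177, 0, 0, 1, 0, 0.177, 0, 0, 1, 0, 0.177, 0, 0])

```text
time_s: 8.1
ee_pos: [0.6461, 0.1674, 0.5207]
eef_rot: [-3.141, -0.0, -3.045]
force: [-1.0, 0.2, -2.1]
grip_width: 0.0116
```

```bash
python3 - <<'E'
from h import *
np.set_printoptions(precision=4,suppress=True)
o=sensors.get_obs();print(o["qpos"],o["force"],o["moment"],o["ee_pos"],o["eef_rot"])
f=o["ee_pos"]-[0,0,.337]
for n in("scene","top"):
    im=vision.camera(n); r,c=map(int,proj(n,f)); print(n,"foot pred",proj(n,f),"mouth",proj(n,[.646,.1684,.13]))
    for d in vision.pinpoint("key_foot",n): print(n,np.round(d["at"],1),round(d["confidence"],2))
    cv2.imwrite(f"pics/{n}3.png",cv2.resize(im[max(r-50,0):r+50,max(c-60,0):c+60],None,fx=6,fy=6,interpolation=cv2.INTER_CUBIC))
E
```

```text
[ 0.1987  0.5373  0.9278 -0.0004  1.677  -1.4686] [-1.0445  0.2028 -2.0502] [ 0.0652 -0.1712  0.0225] [0.6461 0.1674 0.5207] [-3.1411 -0.0004 -3.0451]
scene foot pred [230.1542 378.38  ] mouth [241.5612 374.153 ]
scene [229.9 379.4] 0.94
scene [209.1 263. ] 0.72
scene [192.2 151.7] 0.64
scene [240.7 376.5] 0.64
top foot pred [153.7022 140.9284] mouth [157.4622 145.235 ]
top [201.1 363.2] 0.7
top [154.4 139.5] 0.62
top [208.4 254.8] 0.55
```

View pics/scene3.png

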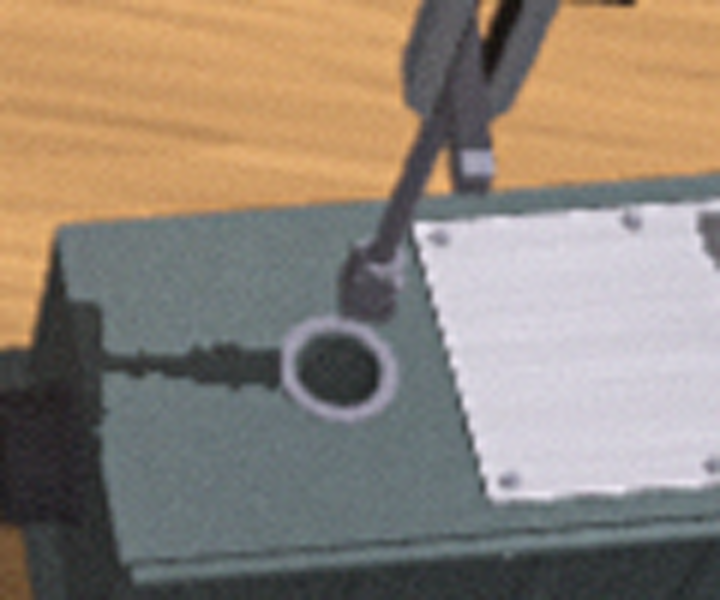

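View pics/top3.png

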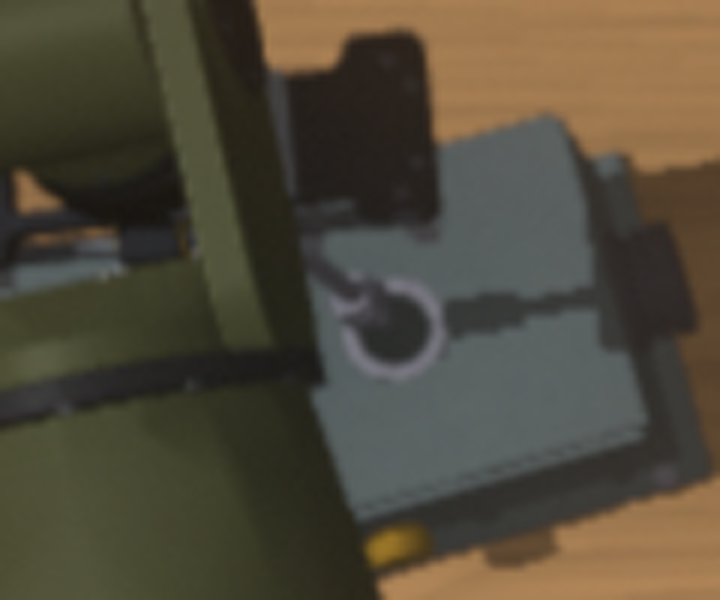

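```bash
python3 - <<'E'
from h import *
np.set_printoptions(precision=4,suppress=True)
print("foot tri",tri([229.9,379.4],[154.4,139.5]))
vision.camera("scene"); 
A=[]
for k in range(2):
  for n in("scene","top"):
    im=vision.camera(n)
    for t in("key_foot",):
        for d in vision.pinpoint(t,n):
            if np.hypot(*(np.array(d["at"])-proj(n,[.646,.1674,.1837])))<6: print(n,t,np.round(d["at"],2),round(d["confidence"],2),atz(n,d["at"],.1837))
im=vision.camera("scene"); 
for d in vision.silhouettes("key_bar","scene"):
    print(d["at"],d["confidence"],d["mask"].sum())
    if abs(d["at"][1]-385)<25 and abs(d["at"][0]-210)<40:
        m=d["mask"]
        b=cv2.resize(im,None,fx=8,fy=8,interpolation=cv2.INTER_CUBIC)
        f=np.array([.6461,.1674,.1837])
        for v in(-.009,.009):
            for u in(-.009,.009):
                for z in(0,.03):
                    c,s=np.cos(-3.045),np.sin(-3.045)
                    q=proj("scene",f+[c*u-s*v,s*u+c*v,z]); cv2.circle(b,(int((q[1]+.5)*8),int((q[0]+.5)*8)),2,(0,255,0) if z==0 else (0,0,255),-1)
        q=[proj("scene",f+[0,0,z]) for z in(0.03,.12)]
        cv2.line(b,*[(int((p[1]+.5)*8),int((p[0]+.5)*8)) for p in q],(255,255,0),1)
        cv2.imwrite("pics/foot_ov.png",b[8*175:8*250,8*335:8*425])
E
```

```text
foot tri (array([0.6444, 0.1706, 0.1831]), np.float64(0.001531028995606388))
scene key_foot [227.7 379. ] 0.79 [0.6393 0.1686 0.1837]
top key_foot [153.9 136.7] 0.5 [0.6458 0.1786 0.1837]
scene key_foot [231.5 378.9] 0.73 [0.6494 0.1687 0.1837]
top key_foot [153.1 140.5] 0.69 [0.6477 0.1686 0.1837]
[164.7, 139.4] 0.89 488
[181.5, 262.2] 0.78 319
[208.2, 390.6] 0.6 411
```

View pics/foot_ov.png

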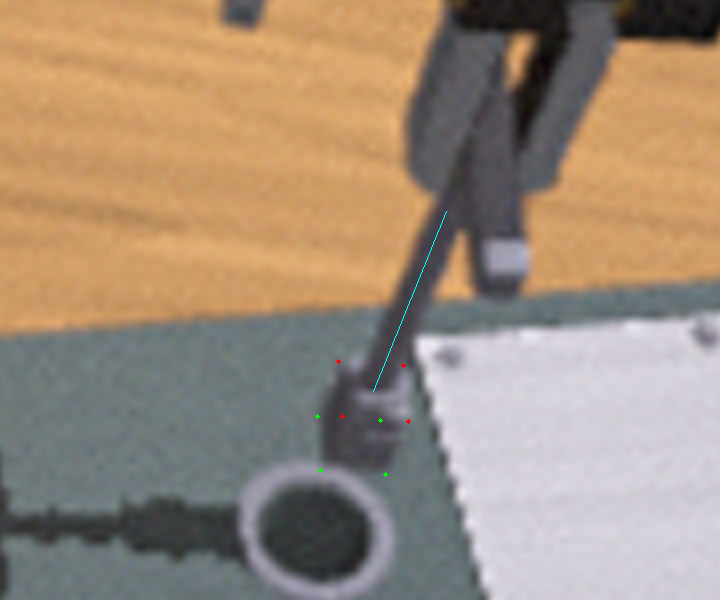

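The overlay agrees with the predicted foot within ~1 px (foot at crop (365,415), ring at (317,530)). That is inside the 3.8 mm entry clearance, so I lower slowly.

Emit:
arm_command(plan=[1, 0, 0.002, -0.05, 0, 1, 0, 0.002, -0.1, 0, 1, 0, 0.002, -0.12, 0, 1, 0, 0.002, -0.135, 0, 1, 0, 0.002, -0.15, 0, 1, 0, 0.002, -0.165, 0, 1, 0, 0.002, -0.18, 0, 1, 0, 0.002, -0.18, 0])

```text
time_s: 9.65
ee_pos: [0.6458, 0.1694, 0.4482]
eef_rot: [-3.141, -0.001, -3.044]
force: [-0.1, 0.1, -2.2]
grip_width: 0.0117
```

```bash
python3 - <<'E'
from h import *
np.set_printoptions(precision=4,suppress=True)
o=sensors.get_obs();print(o["force"],o["moment"],o["ee_pos"])
for n in("scene","top"):
    im=vision.camera(n); r,c=map(int,proj(n,[.646,.168,.14]))
    cv2.imwrite(f"pics/{n}4.png",cv2.resize(im[max(r-30,0):r+20,max(c-35,0):c+35],None,fx=9,fy=9,interpolation=cv2.INTER_CUBIC))
E
```

```text
[-0.1424  0.1462 -2.1956] [ 0.0086 -0.1116  0.0267] [0.6458 0.1694 0.4482]
```

View pics/scene4.png

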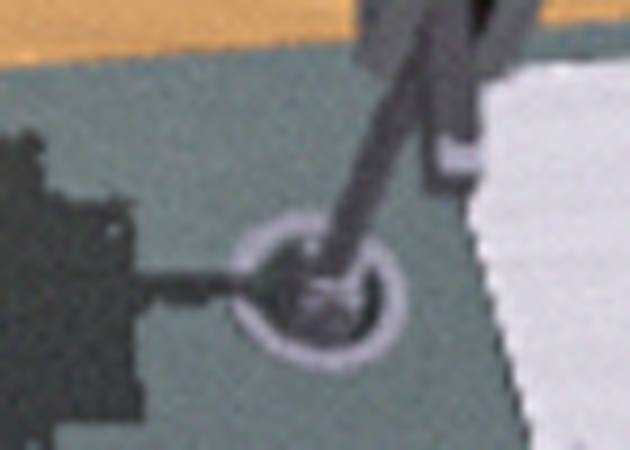

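View pics/top4.png

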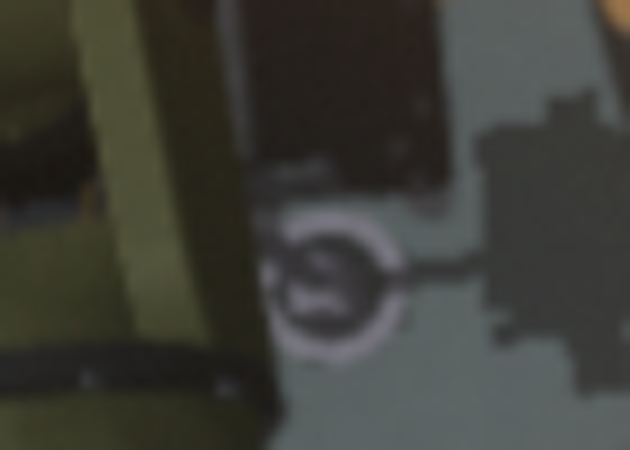

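The foot has entered the ring freely and centred (scene crop ring (322,290), socket (325,300)), with no side force. Going down further, short of the stem.

Emit:
arm_command(plan=[1, 0, -0.002, -0.025, 0, 1, 0, -0.002, -0.05, 0, 1, 0, -0.002, -0.075, 0, 1, 0, -0.002, -0.1, 0, 1, 0, -0.002, -0.12, 0, 1, 0, -0.002, -0.14, 0, 1, 0, -0.002, -0.155, 0, 1, 0, -0.002, -0.165, 0, 1, 0, -0.002, -0.165, 0, 1, 0, -0.002, -0.165, 0])

```text
time_s: 10.75
ee_pos: [0.6458, 0.1686, 0.3834]
eef_rot: [3.142, 0.001, -3.044]
force: [0.5, -0.3, -2.6]
grip_width: 0.0114
```

Emit:
arm_command(plan=[1, 0, 0, -0.005, 0, 1, 0, 0, -0.01, 0, 1, 0, 0, -0.015, 0, 1, 0, 0, -0.02, 0, 1, 0, 0, -0.02, 0])

```text
time_s: 11.25
ee_pos: [0.6457, 0.1686, 0.3747]
eef_rot: [-3.142, -0.001, -3.044]
force: [-0.6, -0.6, -2.4]
grip_width: 0.0118
```

Emit:
arm_command(plan=[1, 0, 0, -0.0025, 0, 1, 0, 0, -0.005, 0, 1, 0, 0, -0.005, 0])

```text
time_s: 11.55
ee_pos: [0.6458, 0.1686, 0.3729]
eef_rot: [3.142, -0.0, -3.044]
force: [-0.1, 0.2, -3.1]
grip_width: 0.0117
```

Emit:
arm_command(plan=[1, 0, 0, -0.0025, 0, 1, 0, 0, -0.0025, 0])

```text
time_s: 11.75
ee_pos: [0.6458, 0.1686, 0.3719]
eef_rot: [-3.142, -0.0, -3.044]
force: [0.1, -0.0, -2.8]
grip_width: 0.0115
```

Emit:
arm_command(plan=[1, 0, 0, -0.0025, 0, 1, 0, 0, -0.0025, 0])

```text
time_s: 11.95
ee_pos: [0.6458, 0.1686, 0.371]
eef_rot: [3.142, 0.0, -3.044]
force: [0.0, -0.5, -2.1]
grip_width: 0.0117
```

Emit:
arm_command(plan=[1, 0, 0, -0.0025, 0, 1, 0, 0, -0.0025, 0])

```text
time_s: 12.15
ee_pos: [0.6458, 0.1686, 0.3704]
eef_rot: [3.142, 0.001, -3.044]
force: [0.9, -0.1, 1.4]
grip_width: 0.0117
```

Contact felt at TCP z ≈ 0.3705 (foot about 96 mm down), at ~4 N. Now turning clockwise lightly to look for the flats.

Emit:
arm_command(plan=[1, 0, 0, -0.001, -0.025, 1, 0, 0, -0.001, -0.05, 1, 0, 0, -0.001, -0.075, 1, 0, 0, -0.001, -0.1, 1, 0, 0, -0.001, -0.1, 1, 0, 0, -0.001, -0.1])

```text
time_s: 12.75
ee_pos: [0.6458, 0.1685, 0.3695]
eef_rot: [-3.141, -0.0, 3.031]
force: [0.8, -0.2, -2.8]
grip_width: 0.0118
```

```bash
python3 - <<'E'
from h import *
np.set_printoptions(precision=4,suppress=True)
o=sensors.get_obs();print(o["qpos"],o["force"],o["moment"],o["ee_pos"],o["eef_rot"])
E
```

```text
[ 0.2004  0.5926  1.1855 -0.0001  1.3636 -1.2597] [ 0.7537 -0.1808 -2.8462] [-0.1117 -0.2514  0.0218] [0.6458 0.1685 0.3695] [-3.1414 -0.0001  3.031 ]
```

Emit:
arm_command(plan=[1, 0, 0, -0.0015, 0, 1, 0, 0, -0.0025, 0, 1, 0, 0, -0.0025, 0])

```text
time_s: 13.05
ee_pos: [0.6458, 0.1685, 0.3686]
eef_rot: [-3.142, -0.0, 3.03]
force: [0.6, -0.9, -2.2]
grip_width: 0.0115
```

Emit:
arm_command(plan=[1, 0, 0, -0.0025, 0, 1, 0, 0, -0.0025, 0])

```text
time_s: 13.25
ee_pos: [0.6458, 0.1686, 0.3675]
eef_rot: [-3.142, -0.0, 3.03]
force: [0.2, -0.7, -1.9]
grip_width: 0.0117
```

Emit:
arm_command(plan=[1, 0, 0, -0.0025, 0, 1, 0, 0, -0.0025, 0])

```text
time_s: 13.45
ee_pos: [0.6458, 0.1686, 0.3665]
eef_rot: [-3.142, -0.0, 3.029]
force: [1.0, -0.3, -2.0]
grip_width: 0.0114
```

Emit:
arm_command(plan=[1, 0, 0, -0.0025, 0, 1, 0, 0, -0.005, 0, 1, 0, 0, -0.005, 0])

```text
time_s: 13.75
ee_pos: [0.6458, 0.1685, 0.3644]
eef_rot: [-3.141, -0.0, 3.029]
force: [-0.1, -0.5, -3.1]
grip_width: 0.0115
```

Emit:
arm_command(plan=[1, 0, 0, -0.0025, 0, 1, 0, 0, -0.005, 0, 1, 0, 0, -0.005, 0])

```text
time_s: 14.05
ee_pos: [0.6457, 0.1686, 0.3625]
eef_rot: [-3.142, -0.0, 3.029]
force: [1.2, -0.5, -2.9]
grip_width: 0.0119
```

Emit:
arm_command(plan=[1, 0, 0, -0.0025, 0, 1, 0, 0, -0.005, 0, 1, 0, 0, -0.005, 0])

```text
time_s: 14.35
ee_pos: [0.6458, 0.1685, 0.3604]
eef_rot: [-3.142, -0.0, 3.029]
force: [0.6, -0.4, -3.5]
grip_width: 0.0118
```

Emit:
arm_command(plan=[1, 0, 0, -0.0025, 0, 1, 0, 0, -0.005, 0, 1, 0, 0, -0.005, 0])

```text
time_s: 14.65
ee_pos: [0.6458, 0.1686, 0.3585]
eef_rot: [-3.142, -0.0, 3.029]
force: [0.1, 0.2, -3.9]
grip_width: 0.0118
```

Emit:
arm_command(plan=[1, 0, 0, -0.0025, 0, 1, 0, 0, -0.0025, 0])

```text
time_s: 14.85
ee_pos: [0.6458, 0.1685, 0.3581]
eef_rot: [3.141, 0.001, 3.029]
force: [0.6, -0.9, 2.1]
grip_width: 0.0118
```

Seated: the key went down a further 12 mm with no resistance and met the plate at TCP z ≈ 0.358 (110 mm depth). Now turning clockwise in portions, watching the moment.

Emit:
arm_command(plan=[1, 0, 0, 0.001, -0.02, 1, 0, 0, 0.001, -0.04, 1, 0, 0, 0.001, -0.06, 1, 0, 0, 0.001, -0.08, 1, 0, 0, 0.001, -0.1, 1, 0, 0, 0.001, -0.12, 1, 0, 0, 0.001, -0.14, 1, 0, 0, 0.001, -0.16, 1, 0, 0, 0.001, -0.16])

```text
time_s: 15.75
ee_pos: [0.6458, 0.1684, 0.3581]
eef_rot: [-3.141, 0.0, 2.694]
force: [1.4, -1.7, -0.4]
grip_width: 0.0117
```

```bash
cat > s.py <<'E'
from h import *
np.set_printoptions(precision=4,suppress=True)
o=sensors.get_obs();print(o["time_s"],"q6",o["qpos"][5],"F",o["force"],"M",o["moment"],o["ee_pos"],"yaw",o["eef_rot"][2],o["grip_width"],"tau6",o["tau"][5])
E
python3 s.py
```

```text
15.75 q6 -0.9224199583387828 F [ 1.3607 -1.6803 -0.3574] M [-0.5265 -0.355   0.0287] [0.6458 0.1684 0.3581] yaw 2.693603045563717 0.011692001816451195 tau6 0.8634001202881336
```

Emit:
arm_command(plan=[1, 0, 0, 0, 0, 1, 0, 0, 0, 0])

```text
time_s: 15.95
ee_pos: [0.6458, 0.1685, 0.3581]
eef_rot: [-3.142, 0.0, 2.695]
force: [0.5, -2.4, -0.4]
grip_width: 0.0115
```

```bash
python3 s.py
```

```text
15.95 q6 -0.9240348940415456 F [ 0.4622 -2.4038 -0.3576] M [-0.4782 -0.4096  0.0487] [0.6458 0.1685 0.3581] yaw 2.6952789369844004 0.011508248761963179 tau6 0.055845282040536404
```

Emit:
arm_command(plan=[1, 0, 0, 0, -0.025, 1, 0, 0, 0, -0.05, 1, 0, 0, 0, -0.075, 1, 0, 0, 0, -0.1, 1, 0, 0, 0, -0.125, 1, 0, 0, 0, -0.15, 1, 0, 0, 0, -0.175, 1, 0, 0, 0, -0.2, 1, 0, 0, 0, -0.2, 1, 0, 0, 0, -0.2])

```text
time_s: 16.95
ee_pos: [0.6458, 0.1685, 0.3581]
eef_rot: [-3.142, 0.0, 2.277]
force: [0.5, -2.4, 0.8]
grip_width: 0.0117
```

```bash
python3 s.py
```

```text
16.95 q6 -0.5060624786699287 F [ 0.5071 -2.4227  0.8409] M [-0.7414 -0.2731  0.0839] [0.6458 0.1685 0.3581] yaw 2.2772633823794988 0.011675841561852049 tau6 0.21075436379760504
```

Emit:
arm_command(plan=[1, 0, 0, 0, -0.02, 1, 0, 0, 0, -0.04, 1, 0, 0, 0, -0.06, 1, 0, 0, 0, -0.06])

```text
time_s: 17.35
ee_pos: [0.6458, 0.1685, 0.3581]
eef_rot: [-3.142, 0.0, 2.151]
force: [0.8, -1.7, 0.9]
grip_width: 0.0119
```

```bash
python3 s.py
```

```text
17.35 q6 -0.3792915964956952 F [ 0.8368 -1.7144  0.8978] M [-0.7929 -0.2213  0.0996] [0.6458 0.1685 0.3581] yaw 2.150518958220328 0.011923414158773137 tau6 0.8695675805211067
```

Emit:
arm_command(plan=[1, 0, 0, 0, -0.02, 1, 0, 0, 0, -0.04, 1, 0, 0, 0, -0.04])

```text
time_s: 17.65
ee_pos: [0.6458, 0.1685, 0.3581]
eef_rot: [-3.142, 0.0, 2.067]
force: [0.4, -2.8, 1.1]
grip_width: 0.0114
```

```bash
python3 s.py
```

```text
17.65 q6 -0.29608926636103333 F [ 0.429  -2.8262  1.1438] M [-0.8758 -0.1468  0.0696] [0.6458 0.1685 0.3581] yaw 2.067316830974419 0.011403975825112789 tau6 0.8655319735407829
```

Emit:
arm_command(plan=[1, 0, 0, 0, -0.02, 1, 0, 0, 0, -0.035, 1, 0, 0, 0, -0.035])

```text
time_s: 17.95
ee_pos: [0.6458, 0.1685, 0.3581]
eef_rot: [3.142, 0.0, 1.995]
force: [1.0, -3.3, 1.0]
grip_width: 0.0117
```

```bash
python3 s.py
```

```text
17.95 q6 -0.22335992650838246 F [ 0.9528 -3.2981  0.9613] M [-0.8523 -0.1188  0.0924] [0.6458 0.1685 0.3581] yaw 1.9946226814207615 0.011742951850013218 tau6 0.6964400969445705
```

Emit:
arm_command(plan=[1, 0, 0, 0, -0.02, 1, 0, 0, 0, -0.035, 1, 0, 0, 0, -0.035])

```text
time_s: 18.25
ee_pos: [0.6458, 0.1685, 0.3581]
eef_rot: [3.142, 0.0, 1.921]
force: [-0.3, -2.9, 2.0]
grip_width: 0.0117
```

```bash
python3 s.py
```

```text
18.25 q6 -0.15001892360845182 F [-0.2749 -2.9299  2.0123] M [-0.8399 -0.0782  0.0743] [0.6458 0.1685 0.3581] yaw 1.9212432766504532 0.011671368073235718 tau6 0.6961026415228844
```

Emit:
arm_command(plan=[1, 0, 0, 0.001, -0.015, 1, 0, 0, 0.001, -0.03, 1, 0, 0, 0.001, -0.03])

```text
time_s: 18.55
ee_pos: [0.6457, 0.1686, 0.3581]
eef_rot: [-3.141, -0.0, 1.858]
force: [0.2, -2.8, -1.0]
grip_width: 0.0114
```

```bash
python3 s.py
```

```text
18.55 q6 -0.08717794552897626 F [ 0.1839 -2.8099 -0.9536] M [-0.8435 -0.1295  0.0794] [0.6457 0.1686 0.3581] yaw 1.858453955715281 0.011400280567208898 tau6 0.6701569072902203
```

Emit:
arm_command(plan=[1, 0, 0, 0, -0.015, 1, 0, 0, 0, -0.03, 1, 0, 0, 0, -0.03])

```text
time_s: 18.85
ee_pos: [0.6457, 0.1686, 0.3582]
eef_rot: [-3.141, 0.0, 1.796]
force: [-0.4, -2.2, -1.6]
grip_width: 0.0114
```

```bash
python3 s.py
```

```text
18.85 q6 -0.024287054737930625 F [-0.3599 -2.2314 -1.6319] M [-0.7758 -0.1157  0.1119] [0.6457 0.1686 0.3582] yaw 1.7955479593907973 0.011424803744308343 tau6 0.6690301559865475
```

Emit:
arm_command(plan=[1, 0, 0, 0, -0.015, 1, 0, 0, 0, -0.03, 1, 0, 0, 0, -0.03])

```text
time_s: 19.15
ee_pos: [0.6457, 0.1686, 0.3582]
eef_rot: [-3.141, -0.0, 1.733]
force: [0.2, -2.9, -2.9]
grip_width: 0.0115
```

```bash
python3 s.py
```

```text
19.15 q6 0.03856869716312482 F [ 0.1664 -2.9373 -2.856 ] M [-0.8121 -0.0366  0.1113] [0.6457 0.1686 0.3582] yaw 1.7327174847541675 0.011494206306735148 tau6 0.6679993495345116
```

Emit:
arm_command(plan=[1, 0, 0, 0, -0.015, 1, 0, 0, 0, -0.03, 1, 0, 0, 0, -0.03])

```text
time_s: 19.45
ee_pos: [0.6457, 0.1685, 0.3582]
eef_rot: [-3.141, 0.0, 1.67]
force: [0.8, -2.7, -2.0]
grip_width: 0.0119
```

```bash
python3 s.py
```

```text
19.45 q6 0.10142767332855757 F [ 0.754  -2.7068 -2.027 ] M [-0.8116 -0.0724  0.0809] [0.6457 0.1685 0.3582] yaw 1.6698107075033104 0.0119212302570777 tau6 0.6661796942353249
```

Emit:
arm_command(plan=[1, 0, 0, 0, -0.015, 1, 0, 0, 0, -0.025, 1, 0, 0, 0, -0.025])

```text
time_s: 19.75
ee_pos: [0.6457, 0.1686, 0.3582]
eef_rot: [-3.141, 0.0, 1.617]
force: [0.1, -2.6, -3.6]
grip_width: 0.0115
```

```bash
python3 s.py
```

```text
19.75 q6 0.1545722944325321 F [ 0.073  -2.5632 -3.5941] M [-0.7822 -0.0111  0.0535] [0.6457 0.1686 0.3582] yaw 1.616702618259838 0.01145219197591537 tau6 0.45616175048053265
```

Emit:
arm_command(plan=[1, 0, 0, 0, -0.015, 1, 0, 0, 0, -0.025, 1, 0, 0, 0, -0.025])

```text
time_s: 20.05
ee_pos: [0.6457, 0.1686, 0.3582]
eef_rot: [-3.141, 0.0, 1.564]
force: [-0.7, -3.3, -3.6]
grip_width: 0.0117
```

```bash
python3 s.py
```

```text
20.05 q6 0.20748969207604784 F [-0.7094 -3.2567 -3.5632] M [-0.8011 -0.0284  0.1034] [0.6457 0.1686 0.3582] yaw 1.5637832329204202 0.01165218167595087 tau6 0.49902571365237236
```

Emit:
arm_command(plan=[1, 0, 0, 0, -0.012, 1, 0, 0, 0, -0.025, 1, 0, 0, 0, -0.025])

```text
time_s: 20.35
ee_pos: [0.6457, 0.1686, 0.3582]
eef_rot: [-3.141, 0.0, 1.51]
force: [0.2, -2.3, -6.3]
grip_width: 0.0118
```

```bash
python3 s.py
```

```text
20.35 q6 0.26143551474229765 F [ 0.2048 -2.3014 -6.3147] M [-0.6795 -0.0084  0.1996] [0.6457 0.1686 0.3582] yaw 1.5098419415062796 0.011755167884705882 tau6 0.7044434174895287
```

Emit:
arm_command(plan=[1, 0, 0, 0, -0.012, 1, 0, 0, 0, -0.02, 1, 0, 0, 0, -0.02])

```text
time_s: 20.65
ee_pos: [0.6457, 0.1686, 0.3583]
eef_rot: [-3.141, 0.0, 1.468]
force: [-0.2, -2.0, -7.3]
grip_width: 0.0117
```

```bash
python3 s.py
```

```text
20.65 q6 0.30294677629699207 F [-0.1759 -2.0041 -7.2686] M [-0.6399 -0.0245  0.2923] [0.6457 0.1686 0.3583] yaw 1.4683760927832123 0.01169166643719763 tau6 0.6279668770730495
```

Emit:
arm_command(plan=[1, 0, 0, 0, -0.01, 1, 0, 0, 0, -0.015, 1, 0, 0, 0, -0.015])

```text
time_s: 20.95
ee_pos: [0.6457, 0.1686, 0.3583]
eef_rot: [-3.141, 0.0, 1.437]
force: [-1.2, -1.5, -8.0]
grip_width: 0.0117
```

```bash
python3 s.py; python3 - <<'E'
from h import *
im=vision.camera("scene"); cv2.imwrite("pics/scene5.png",cv2.resize(im[150:280,310:480],None,fx=4.5,fy=4.5,interpolation=cv2.INTER_CUBIC))
E
```

```text
20.95 q6 0.33409118731845605 F [-1.1525 -1.4956 -7.9929] M [-0.5197 -0.0627  0.3044] [0.6457 0.1686 0.3583] yaw 1.4371907015012306 0.011699434476697593 tau6 0.5589922517538071
```

View pics/scene5.png

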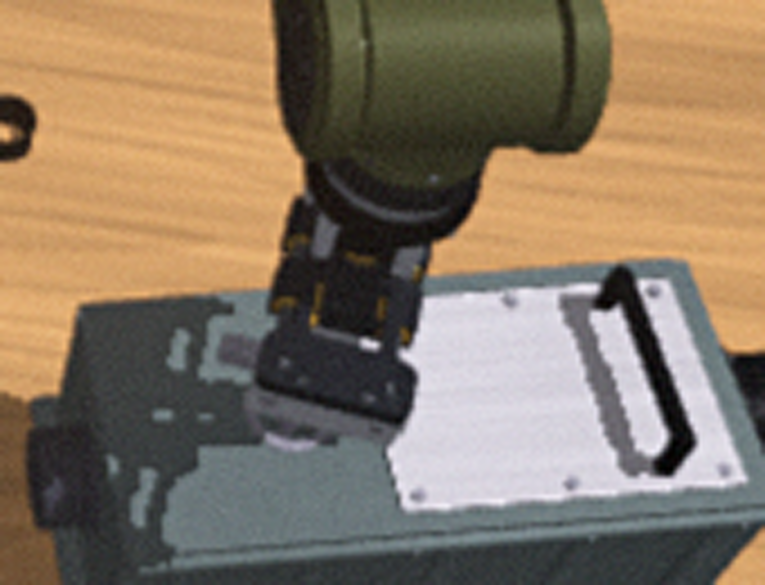

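The fingers hold the bar over the ring (crop (290,440)) and nothing else is touched. The moment rose from the ~0.08 friction level to 0.3 N·m at yaw ≈ 1.5, which looks like the stop, or the pads beginning to twist on the bar. I check by easing off, gripping firmer and coming back lightly.

Emit:
arm_command(plan=[1, 0, 0, 0, 0.025, 1, 0, 0, 0, 0.05, 1, 0, 0, 0, 0.075, 1, 0, 0, 0, 0.075, 1, 0, 0, 0, 0.075], newtons=50)

```text
time_s: 21.5
ee_pos: [0.6458, 0.1685, 0.3586]
eef_rot: [3.141, -0.0, 1.593]
force: [-0.1, -1.9, -4.9]
grip_width: 0.012
```

```bash
python3 s.py
```

```text
21.5 q6 0.17810195541181686 F [-0.1109 -1.8981 -4.9078] M [-0.7004  0.0988  0.0429] [0.6458 0.1685 0.3586] yaw 1.5930799112204177 0.011972748241997589 tau6 -0.12406035326421261
```

Emit:
arm_command(plan=[1, 0, 0, 0, -0.025, 1, 0, 0, 0, -0.05, 1, 0, 0, 0, -0.05])

```text
time_s: 21.8
ee_pos: [0.6458, 0.1685, 0.3586]
eef_rot: [3.141, 0.0, 1.488]
force: [-0.7, -2.6, -6.0]
grip_width: 0.0116
```

```bash
python3 s.py
```

```text
21.8 q6 0.2831113995802766 F [-0.6696 -2.5547 -5.9884] M [-0.7107  0.1049  0.1947] [0.6458 0.1685 0.3586] yaw 1.4881328039331863 0.011617195241946909 tau6 1.207667738199234
```

Emit:
arm_command(plan=[1, 0, 0, 0, -0.012, 1, 0, 0, 0, -0.024, 1, 0, 0, 0, -0.024])

```text
time_s: 22.1
ee_pos: [0.6458, 0.1686, 0.3586]
eef_rot: [3.141, -0.0, 1.439]
force: [-0.1, -1.8, -3.9]
grip_width: 0.0114
```

```bash
python3 s.py
```

```text
22.1 q6 0.332429735482791 F [-0.1316 -1.774  -3.9033] M [-0.664   0.0891  0.3514] [0.6458 0.1686 0.3586] yaw 1.4388626525380084 0.011356517257717023 tau6 0.8053797483444214
```

Emit:
arm_command(plan=[1, 0, 0, 0, -0.012, 1, 0, 0, 0, -0.016, 1, 0, 0, 0, -0.016])

```text
time_s: 22.4
ee_pos: [0.6458, 0.1685, 0.3586]
eef_rot: [3.141, -0.0, 1.406]
force: [-0.6, -2.1, -3.3]
grip_width: 0.0118
```

```bash
python3 s.py
```

```text
22.4 q6 0.3653059177349551 F [-0.6226 -2.1265 -3.276 ] M [-0.711   0.1444  0.4104] [0.6458 0.1685 0.3586] yaw 1.4059150292692597 0.011800319765287455 tau6 0.5640359781682491
```

The moment climbs steadily to 0.41 N·m with no travel, against 0.08 friction, so this is the hard stop and still well under 0.7. Easing back into the play and drawing the key out.

Emit:
arm_command(plan=[1, 0, 0, 0, 0.03, 1, 0, 0, 0, 0.06, 1, 0, 0, 0, 0.088, 1, 0, 0, 0, 0.088, 1, 0, 0, 0.01, 0.088, 1, 0, 0, 0.02, 0.088, 1, 0, 0, 0.03, 0.088, 1, 0, 0, 0.04, 0.088, 1, 0, 0, 0.05, 0.088, 1, 0, 0, 0.06, 0.088])

```text
time_s: 23.4
ee_pos: [0.6457, 0.1687, 0.3831]
eef_rot: [3.141, -0.0, 1.591]
force: [0.4, -0.2, -2.8]
grip_width: 0.0119
```

```bash
python3 s.py
```

```text
23.4 q6 0.1808557345087695 F [ 0.4364 -0.1866 -2.772 ] M [ 0.018  -0.1325 -0.0716] [0.6457 0.1687 0.3831] yaw 1.5905446822337064 0.011856499249499705 tau6 0.005683788185706362
```

Emit:
arm_command(plan=[1, 0, 0, 0.05, 0, 1, 0, 0, 0.1, 0, 1, 0, 0, 0.15, 0, 1, 0, 0, 0.2, 0, 1, 0, 0, 0.25, 0, 1, 0, 0, 0.3, 0, 1, 0, 0, 0.35, 0, 1, 0, 0, 0.35, 0, 1, 0, 0, 0.35, 0])

```text
time_s: 24.3
ee_pos: [0.6457, 0.1686, 0.5219]
eef_rot: [-3.142, -0.0, 1.591]
force: [-0.0, -0.0, -3.0]
grip_width: 0.0115
```

```bash
python3 s.py; python3 - <<'E'
from h import *
np.set_printoptions(precision=4,suppress=True)
for n in("scene","top"):
    im=vision.camera(n); cv2.imwrite(f"pics/{n}6.png",im)
    r,c=map(int,proj(n,[.576,-.302,.06]))
    cv2.imwrite(f"pics/{n}6h.png",cv2.resize(im[r-25:r+25,c-30:c+30],None,fx=10,fy=10,interpolation=cv2.INTER_CUBIC)); print(n,r,c)
    for d in vision.pinpoint("block_hole",n): print(n,np.round(d["at"],1),round(d["confidence"],2))
    f=[.6457,.1687,.187]; r,c=map(int,proj(n,f)); cv2.imwrite(f"pics/{n}6k.png",cv2.resize(im[r-60:r+30,c-50:c+50],None,fx=6,fy=6,interpolation=cv2.INTER_CUBIC))
E
```

```text
24.3 q6 0.18076306971255424 F [-0.0271 -0.0115 -2.9798] M [-0.0296 -0.1215  0.0615] [0.6457 0.1686 0.5219] yaw 1.5905646757739313 0.011527227136499204 tau6 0.0013602917533717118
scene 204 193
scene [132.2 156.2] 0.9
scene [250.8 261.8] 0.89
scene [203.9 193.4] 0.62
top 181 312
top [263.5 383.1] 0.82
top [150.8 240.4] 0.81
top [180.9 309.4] 0.55
top [157.1 145.2] 0.28
```

View pics/scene6h.png

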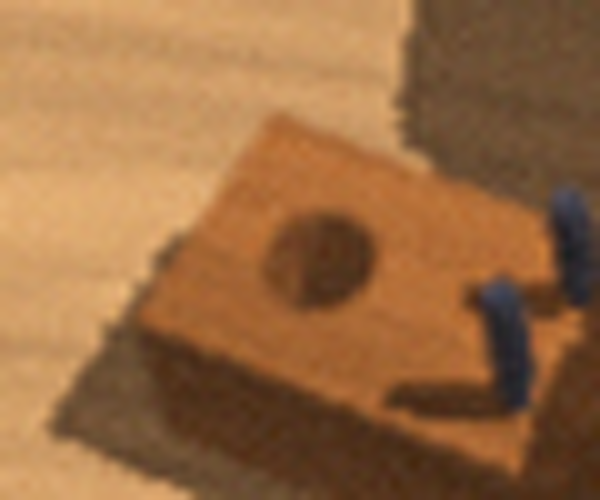

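View pics/top6h.png

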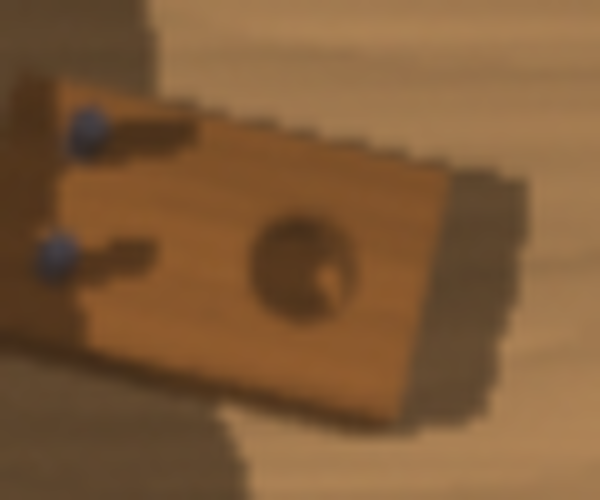

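View pics/scene6k.png

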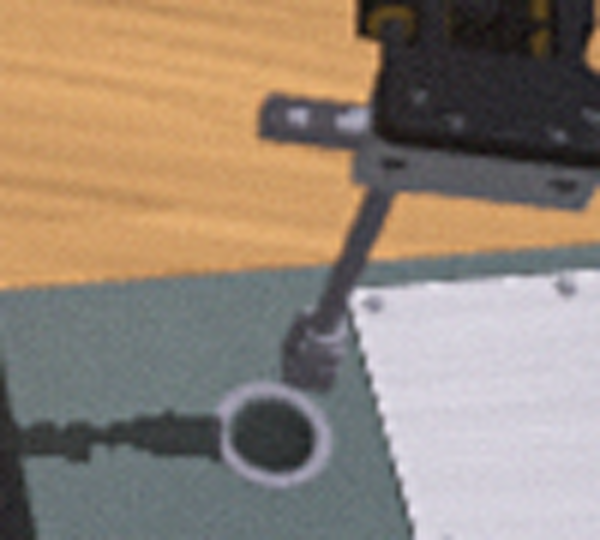

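```bash
python3 - <<'E'
from h import *
np.set_printoptions(precision=4,suppress=True)
print("hole",tri([204.5,194.4],[182.2,311.6]),atz("scene",[204.5,194.4],.06),atz("top",[182.2,311.6],.06))
# segment hole
for n,(r,c) in(("scene",(204,193)),("top",(181,312))):
    im=cv2.imread(f"pics/{n}6.png"); b=cv2.GaussianBlur(cv2.resize(im[r-25:r+25,c-30:c+30],None,fx=10,fy=10,interpolation=cv2.INTER_CUBIC),(0,0),4)
    g=b[:,:,2].astype(int); p=(260,319) if n=="scene" else (267,301)
    th={"scene":135,"top":100}[n]
    m=(g<th).astype(np.uint8); L=cv2.connectedComponentsWithStats(m); i=L[1][p[0],p[1]-15]
    cs,_=cv2.findContours((L[1]==i).astype(np.uint8),cv2.RETR_EXTERNAL,cv2.CHAIN_APPROX_NONE)
    h=cv2.convexHull(cs[0]); e=cv2.fitEllipse(h); print(n,i,L[2][i],e)
    px=[r-25+(e[0][1]+.5)/10-.5,c-30+(e[0][0]+.5)/10-.5]; print(px,atz(n,px,.06))
# foot overlay
o=sensors.get_obs(); T=o["ee_pos"]; yaw=o["eef_rot"][2]
for n in("scene","top"):
    im=cv2.imread(f"pics/{n}6.png"); b=cv2.resize(im,None,fx=10,fy=10,interpolation=cv2.INTER_CUBIC)
    f=T-[0,0,.3357]
    c,s=np.cos(yaw),np.sin(yaw)
    for z,col in((0,(0,255,0)),(.03,(0,0,255))):
        pts=[]
        for u,v in((-.009,-.009),(.009,-.009),(.009,.009),(-.009,.009)):
            q=proj(n,f+[c*u-s*v,s*u+c*v,z]); pts.append([int((q[1]+.5)*10),int((q[0]+.5)*10)])
        cv2.polylines(b,[np.array(pts)],True,col,1)
    r,cc=map(int,proj(n,f)); cv2.imwrite(f"pics/{n}6o.png",b[(r-25)*10:(r+25)*10,(cc-20)*10:(cc+20)*10])
E
python3 -c "
import cv2,numpy as np
cv2.imwrite('pics/o6.png',np.hstack([cv2.imread('pics/scene6o.png'),cv2.imread('pics/top6o.png')]))"
```

```text
hole (array([ 0.5751, -0.3003,  0.061 ]), np.float64(0.0009401749297195993)) [ 0.5746 -0.3011  0.06  ] [ 0.5752 -0.3     0.06  ]
scene 2 [ 265  213  112  100 8449] ((320.94256591796875, 262.4282531738281), (95.85310363769531, 113.45010375976562), 63.74855422973633)
[204.7928253173828, 194.64425659179688] [ 0.5754 -0.3002  0.06  ]
top 3 [ 254  216   89  103 6338] ((299.175048828125, 266.3464660644531), (93.0293960571289, 102.87708282470703), 175.57415771484375)
[182.1846466064453, 311.4675048828125] [ 0.5752 -0.2996  0.06  ]
```

View pics/o6.png

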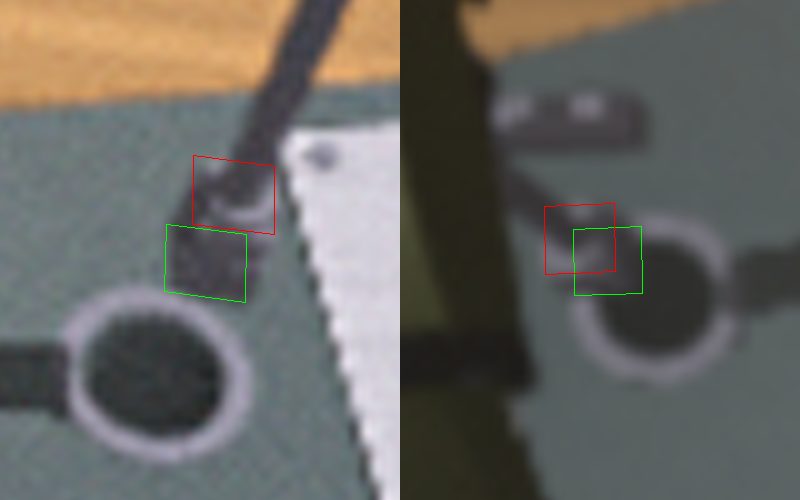

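The hole is clear in both views (scene (194.6,204.8), top (311.5,182.2)), giving (0.5753, −0.3000, 0.060), which matches the 60 mm height. The foot hangs about 0.7 px right of prediction, so a slight lean. I'll carry it back and measure over the block, where the contrast is better.

Emit:
arm_command(plan=[1, 0, -0.06, 0, 0, 1, -0.04, -0.16, 0, 0, 1, -0.08, -0.28, 0, 0, 1, -0.12, -0.4, 0, 0, 1, -0.15, -0.52, 0, 0, 1, -0.176, -0.64, 0, 0, 1, -0.176, -0.76, 0, 0, 1, -0.176, -0.88, 0, 0, 1, -0.176, -0.96, 0, 0, 1, -0.176, -1, 0, 0, 1, -0.176, -1, 0, 0])

```text
time_s: 25.6
ee_pos: [0.5753, -0.233, 0.5215]
eef_rot: [-3.14, -0.0, 1.588]
force: [-0.3, 0.6, -2.1]
grip_width: 0.0116
```

Emit:
arm_command(plan=[1, 0, -0.08, -0.08, 0, 1, 0, -0.14, -0.16, 0, 1, 0, -0.172, -0.19, 0, 1, 0, -0.172, -0.19, 0, 1, 0, -0.172, -0.19, 0])

```text
time_s: 26.1
ee_pos: [0.5757, -0.299, 0.448]
eef_rot: [3.14, 0.001, 1.591]
force: [0.6, 0.6, -1.4]
grip_width: 0.0112
```

```bash
python3 s.py; cat > ov.py <<'E'
from h import *
import sys
tag=sys.argv[1]
np.set_printoptions(precision=4,suppress=True)
o=sensors.get_obs(); T=o["ee_pos"]; yaw=o["eef_rot"][2]
out=[]
for n in("scene","top"):
    im=vision.camera(n); cv2.imwrite(f"pics/{n}_{tag}.png",im); b=cv2.resize(im,None,fx=10,fy=10,interpolation=cv2.INTER_CUBIC)
    f=T-[0,0,.3357]
    c,s=np.cos(yaw),np.sin(yaw)
    for z,col in((0,(0,255,0)),(.03,(0,0,255))):
        pts=[]
        for u,v in((-.009,-.009),(.009,-.009),(.009,.009),(-.009,.009)):
            q=proj(n,f+[c*u-s*v,s*u+c*v,z]); pts.append([int((q[1]+.5)*10),int((q[0]+.5)*10)])
        cv2.polylines(b,[np.array(pts)],True,col,1)
    r,cc=map(int,proj(n,f)); print(n,r,cc); out.append(b[(r-30)*10:(r+30)*10,(cc-20)*10:(cc+20)*10])
    for d in vision.pinpoint("key_foot",n):
        if np.hypot(*(np.array(d["at"])-proj(n,f)))<8: print(n,np.round(d["at"],1),"pred",proj(n,f),round(d["confidence"],2))
cv2.imwrite(f"pics/ov_{tag}.png",np.hstack(out))
E
python3 ov.py a
```

```text
26.1 q6 -0.5561091006433724 F [ 0.5838  0.6019 -1.3772] M [-0.064  -0.0911  0.0403] [ 0.5757 -0.299   0.448 ] yaw 1.5913304266361665 0.011222646332119895 tau6 -0.04297892446629703
scene 193 192
scene [194.5 192.5] pred [193.9668 192.5529] 0.74
top 179 313
```

View pics/ov_a.png

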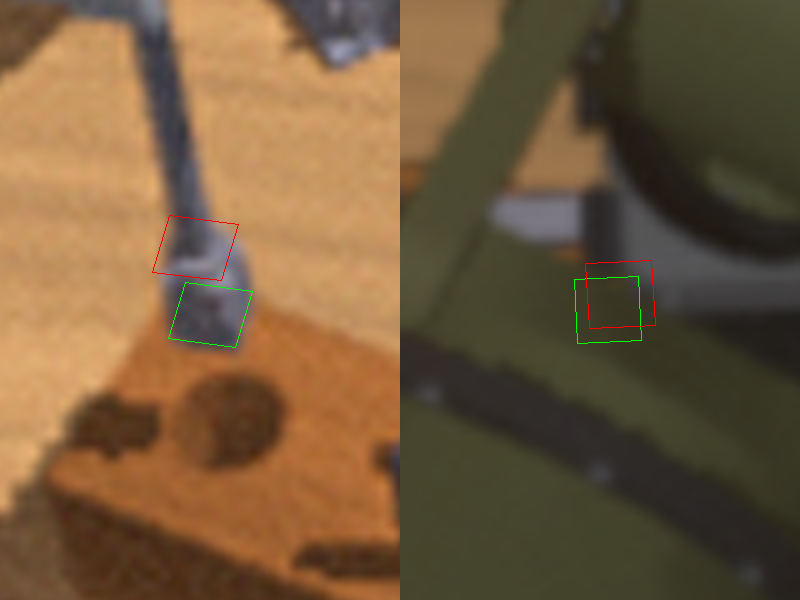

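```bash
cat > fit2.py <<'E'
from fit import *
import sys
np.set_printoptions(precision=4,suppress=True)
o=sensors.get_obs(); T=o["ee_pos"]; yaw0=o["eef_rot"][2]
n="scene"; im=cv2.imread(sys.argv[1])
f0=T-[0,0,.3357]
p=proj(n,f0); q=proj(n,f0+[0,0,.10])
S=6
r0,c0=int(p[0])-40,int(p[1])-25
crop=im[r0:r0+60,c0:c0+50]
b=cv2.resize(crop,None,fx=S,fy=S,interpolation=cv2.INTER_CUBIC)
hsv=cv2.cvtColor(cv2.GaussianBlur(b,(0,0),3),cv2.COLOR_BGR2HSV)
m=(hsv[:,:,1]<100).astype(np.uint8)
L=cv2.connectedComponentsWithStats(m); i=L[1][int((p[0]-1.5-r0)*S),int((p[1]-c0)*S)]
m=(L[1]==i).astype(np.uint8)
rtop=int((proj(n,f0+[0,0,.085])[0]-r0)*S)
m[:rtop]=0
def model(v):
    x,y,tx,ty,yaw=v; M=np.zeros_like(m)
    a=np.array([x,y,f0[2]]); ax=np.array([tx,ty,1.]); 
    def hull(P):
        P=np.array([(proj(n,k)[::-1]-[c0,r0]+.5)*S for k in P]); cv2.fillConvexPoly(M,cv2.convexHull(P.astype(np.float32)).astype(np.int32),1)
    c,s=np.cos(yaw),np.sin(yaw)
    hull([a+ax*z+[c*u-s*w,s*u+c*w,0] for u in(-.009,.009) for w in(-.009,.009) for z in(0,.03)])
    hull([a+ax*z+[.005*np.cos(t),.005*np.sin(t),0] for t in np.linspace(0,6.28,13) for z in(.03,.11)])
    M[:rtop]=0
    return M
def cost(v):
    M=model(v); return 1-(M&m).sum()/(M|m).sum()+ 20*(v[2]**2+v[3]**2)
best=None
for dy in(-.2,-.05,.1,.25):
    x0=np.array([f0[0],f0[1],0,0,yaw0+dy])
    r=minimize(cost,x0,method="Nelder-Mead",options=dict(initial_simplex=np.vstack([x0]+[x0+d for d in np.diag([.003,.003,.02,.02,.08])]),maxiter=400,xatol=1e-5,fatol=1e-5))
    print(r.x-[f0[0],f0[1],0,0,yaw0],r.fun)
    if best is None or r.fun<best.fun: best=r
print("foot",best.x, "TCP",T)
g=cv2.resize(b,None,fx=2,fy=2)
for k,col in((m,(255,255,0)),(model(best.x),(0,255,0))):
    cs,_=cv2.findContours(cv2.resize(k,None,fx=2,fy=2,interpolation=cv2.INTER_NEAREST),cv2.RETR_EXTERNAL,cv2.CHAIN_APPROX_NONE); cv2.drawContours(g,cs,-1,col,1)
cv2.imwrite(sys.argv[2],g)
E
python3 fit2.py pics/scene_a.png pics/fit2a.png
```

```text
[ 0.0004  0.0016 -0.     -0.     -0.1823] 0.08691006258146895
[ 0.0004  0.0012  0.0017  0.0013 -0.0378] 0.06595470645561637
[0.0008 0.0016 0.0043 0.0025 0.1034] 0.05672941953974202
[0.0012 0.0018 0.0061 0.0027 0.1167] 0.05573755764628273
foot [ 0.5767 -0.2974  0.0061  0.0027  1.7083] TCP [ 0.5755 -0.2992  0.4481]
```

View pics/fit2a.png

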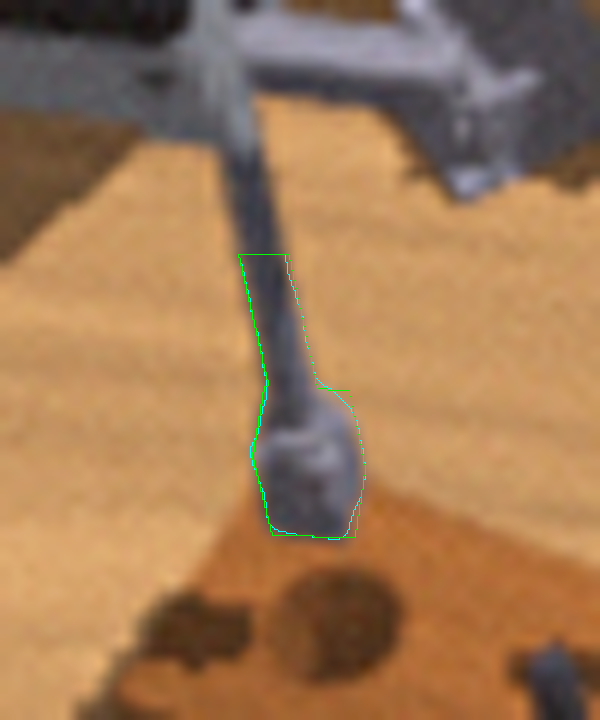

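```bash
sed -i 's/\.3357/.338/' fit2.py ov.py; python3 fit2.py pics/scene_a.png pics/fit2b.png
```

```text
[-0.0007  0.0008 -0.0002  0.0021 -0.1618] 0.08085775353755748
[-0.0006  0.0008 -0.0007  0.0022 -0.0129] 0.05473919457841524
[-0.0006  0.001  -0.0005 -0.0002  0.1242] 0.055084547392557616
[-0.0001  0.0012  0.0016 -0.0016  0.1719] 0.07033408638022355
foot [ 0.575  -0.2984 -0.0007  0.0022  1.5787] TCP [ 0.5755 -0.2992  0.4481]
```

Foot at about (0.575, −0.2983) against the hole at (0.5753, −0.300), so I shift −1.6 mm in y and lower gently to just inside the mouth.

Emit:
arm_command(plan=[1, 0, -0.004, -0.03, 0, 1, 0, -0.004, -0.06, 0, 1, 0, -0.004, -0.08, 0, 1, 0, -0.004, -0.1, 0, 1, 0, -0.004, -0.115, 0, 1, 0, -0.004, -0.125, 0, 1, 0, -0.004, -0.13, 0, 1, 0, -0.004, -0.135, 0, 1, 0, -0.004, -0.135, 0])

```text
time_s: 27.2
ee_pos: [0.5754, -0.3018, 0.3924]
eef_rot: [3.142, 0.0, 1.591]
force: [-0.5, 1.0, -2.6]
grip_width: 0.0117
```

```bash
python3 s.py; python3 ov.py b
```

```text
27.2 q6 -0.5592664418053219 F [-0.4825  0.981  -2.5583] M [-0.0351 -0.0535 -0.0493] [ 0.5754 -0.3018  0.3924] yaw 1.5905564256906697 0.011708362799285575 tau6 0.00011153666491736658
scene 205 194
scene [208.5 193.6] pred [205.829 194.302] 0.81
top 182 312
```

View pics/ov_b.png

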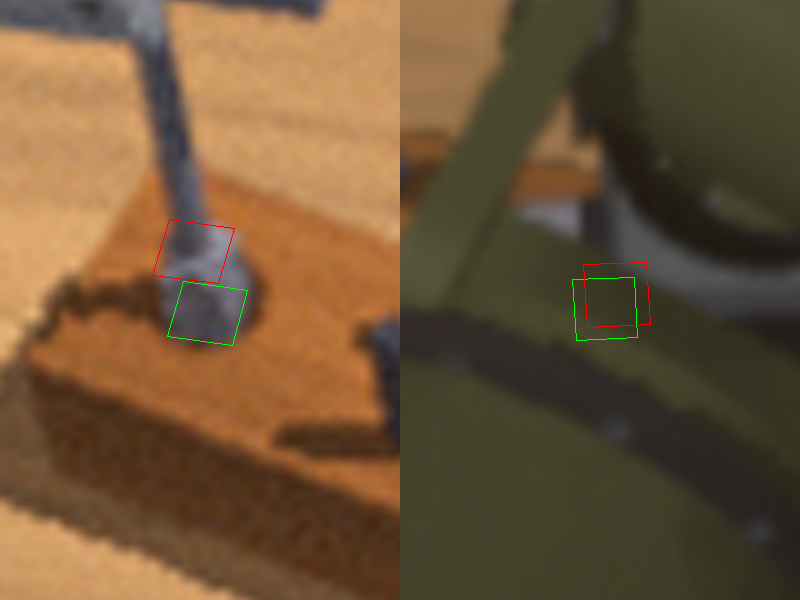

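The foot is in the mouth with no vertical force. The dark crescent at right (crop (252,295)) says it sits ~1 mm toward −y, so I correct and continue down.

Emit:
arm_command(plan=[1, 0, 0.0025, -0.01, 0, 1, 0, 0.0025, -0.02, 0, 1, 0, 0.0025, -0.03, 0, 1, 0, 0.0025, -0.04, 0, 1, 0, 0.0025, -0.05, 0, 1, 0, 0.0025, -0.06, 0, 1, 0, 0.0025, -0.07, 0, 1, 0, 0.0025, -0.078, 0, 1, 0, 0.0025, -0.085, 0, 1, 0, 0.0025, -0.085, 0])

```text
time_s: 28.4
ee_pos: [0.5753, -0.3008, 0.358]
eef_rot: [-3.141, -0.0, 1.591]
force: [0.3, -0.3, -2.5]
grip_width: 0.0115
```

```bash
python3 s.py
```

```text
28.4 q6 -0.5579311278307723 F [ 0.2668 -0.2661 -2.4936] M [-0.084  -0.0703  0.0481] [ 0.5753 -0.3008  0.358 ] yaw 1.5905331947632022 0.011525599757512673 tau6 0.00010591759746603202
```

Emit:
arm_command(plan=[1, 0, 0, -0.0025, 0, 1, 0, 0, -0.005, 0, 1, 0, 0, -0.0075, 0, 1, 0, 0, -0.01, 0, 1, 0, 0, -0.01, 0])

```text
time_s: 28.9
ee_pos: [0.5754, -0.3008, 0.3543]
eef_rot: [-3.141, -0.0, 1.591]
force: [0.4, 0.1, -2.4]
grip_width: 0.0119
```

Emit:
arm_command(plan=[1, 0, 0, -0.0025, 0, 1, 0, 0, -0.0025, 0])

```text
time_s: 29.1
ee_pos: [0.5753, -0.3008, 0.3533]
eef_rot: [-3.141, -0.0, 1.591]
force: [-0.3, -0.1, -2.9]
grip_width: 0.0115
```

Emit:
arm_command(plan=[1, 0, 0, -0.0025, 0, 1, 0, 0, -0.0025, 0])

```text
time_s: 29.3
ee_pos: [0.5754, -0.3009, 0.353]
eef_rot: [3.141, 0.001, 1.591]
force: [-0.4, 0.5, 2.7]
grip_width: 0.0113
```

Emit:
arm_command(plan=[1, 0, 0, -0.00125, 0, 1, 0, 0, -0.00125, 0])

```text
time_s: 29.5
ee_pos: [0.5754, -0.3009, 0.353]
eef_rot: [3.14, 0.001, 1.591]
force: [-0.6, 0.2, 5.6]
grip_width: 0.0119
```

Resting on the hole's bottom at TCP z 0.353, the same as at the pick-up. Unload, open, wait, then rise.

Emit:
arm_command(plan=[1, 0, 0, 0.001, 0, 0.6, 0, 0, 0.001, 0, 0.2, 0, 0, 0.001, 0, -0.3, 0, 0, 0.001, 0, -0.6, 0, 0, 0.001, 0, -0.9, 0, 0, 0.001, 0, -1, 0, 0, 0.001, 0, -1, 0, 0, 0.001, 0, -1, 0, 0, 0.001, 0, -1, 0, 0, 0.001, 0], newtons=5)

```text
time_s: 30.5
ee_pos: [0.5754, -0.3009, 0.3524]
eef_rot: [3.141, 0.0, 1.591]
force: [-0.1, 0.1, 0.5]
grip_width: 0.0794
```

```bash
python3 s.py; python3 ov.py c
```

```text
30.5 q6 -0.5579287615880776 F [-0.1137  0.057   0.5465] M [-0.0152 -0.062   0.0129] [ 0.5754 -0.3009  0.3524] yaw 1.5905200974385951 0.07941652729155425 tau6 -8.432655022261315e-05
scene 213 196
scene [215.1 195.6] pred [213.7296 196.4303] 0.59
top 184 310
```

View pics/ov_c.png

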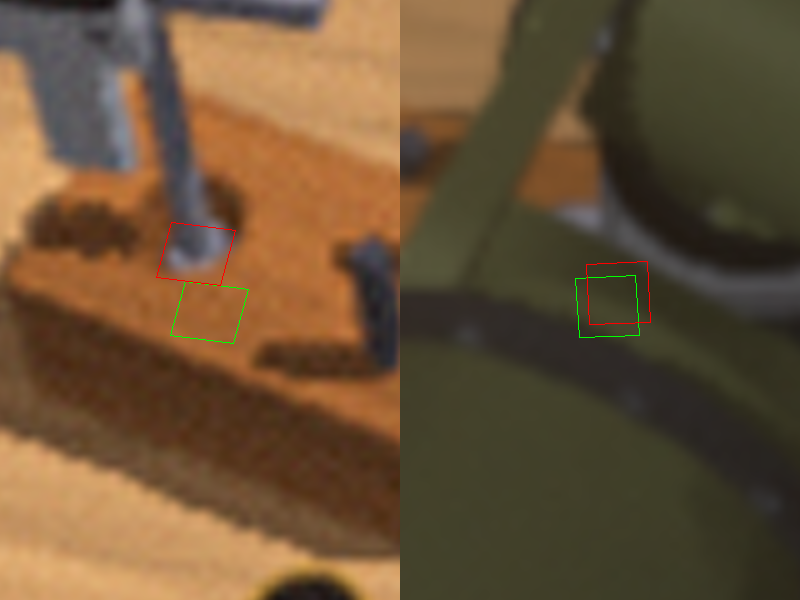

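The key stands upright in the hole, socket sunk in (crop (195,245)), and the fingers are open. Rising and clearing the view.

Emit:
arm_command(plan=[-1, 0, 0, 0, 0, -1, 0, 0, 0.04, 0, -1, 0, 0, 0.1, 0, -1, 0, 0, 0.18, 0, -1, 0, 0, 0.28, 0, -1, 0, 0, 0.38, 0, -1, -0.1, 0.1, 0.38, 0, -1, -0.2, 0.2, 0.38, 0, -1, -0.3, 0.3, 0.38, 0, -1, -0.4, 0.4, 0.38, 0, -1, -0.4, 0.5, 0.38, 0, -1, -0.4, 0.5, 0.38, 0, -1, -0.4, 0.5, 0.38, 0])

```text
time_s: 32.0
ee_pos: [0.4149, -0.0998, 0.5051]
eef_rot: [3.14, 0.001, 1.593]
force: [-0.4, -0.4, -0.5]
grip_width: 0.0939
```

```bash
python3 s.py; python3 - <<'E'
from fit import *
np.set_printoptions(precision=4,suppress=True)
for n in("scene","top"):
    im=vision.camera(n); cv2.imwrite(f"pics/{n}9.png",im)
ms={}
for n in("scene","top"):
    c=[float(v) for v in proj(n,[.575,-.3,.14])]
    for d in vision.silhouettes("key_bar",n):
        if np.hypot(d["at"][0]-c[0],d["at"][1]-c[1])<14: ms[n]=d["mask"].astype(np.float32)
print(ms.keys()); print(fitkey(ms,[.575,-.300,.172,1.7],zlo=.055))
E
```

```text
32.0 q6 -0.34371278417187007 F [-0.445  -0.398  -0.4622] M [-0.062  -0.0645 -0.0105] [ 0.4149 -0.0998  0.5051] yaw 1.5926943446820099 0.09385327044693208 tau6 0.560931209474802
dict_keys(['scene', 'top'])
(array([ 0.5755, -0.2999,  0.1721,  1.6071]), np.float64(0.43145298957824707))
```

View pics/scene9.png

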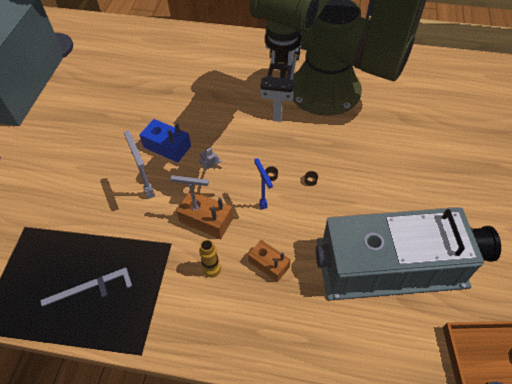

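View pics/top9.png

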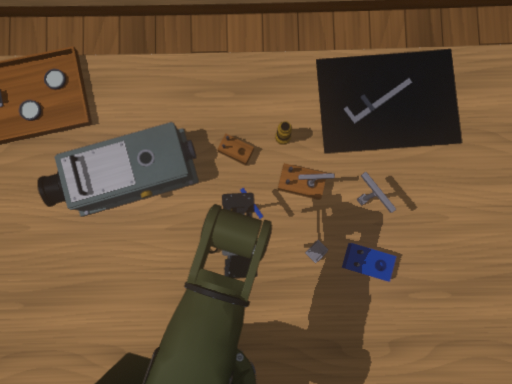

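The final views show the key upright in the large brown block (scene (192,190), top (317,177)). The fit gives (0.5755, −0.2999) and bar height 0.172, so the foot is on the hole's bottom. The monocular, eyecups and prism mount are where they were at the start, and the arm touches nothing.

Emit:
arm_command(plan=[-1, 0, 0, 0, 0, -1, 0, 0, 0, 0, -1, 0, 0, 0, 0])

```text
time_s: 32.5
ee_pos: [0.4155, -0.1012, 0.5042]
eef_rot: [-3.141, -0.0, 1.59]
force: [0.1, -0.0, 0.6]
grip_width: 0.0941
```

```bash
python3 s.py; python3 -c "
from station import job
print(job.hand_in())"
```

```text
32.5 q6 -0.34384900176630195 F [ 0.0851 -0.0242  0.6077] M [-0.06   -0.062   0.0414] [ 0.4155 -0.1012  0.5042] yaw 1.5900541429989712 0.0941361610541433 tau6 -0.005496264057001099
the job is handed in; nothing more can be done
None
```

I locked the bed, put the key back in its block and handed the job in at 32.5 s. No verdict was reported.

**What I did:**
- I took the 96 mm grey T-key from the larger brown block and lowered it down the shaft. It touched the stem at about 4 N.
- A 12° clockwise turn found the flats, and the key dropped about 12 mm more onto the plate with almost no force.
- I turned it clockwise about 1.5 rad against 0.08–0.1 N·m of friction until it met the stop, then drew it out. It is back at the bottom of its hole and let go.

**Last checks:**
- **Key:** the two-view fit puts it at (0.5755, −0.2999) with the bar at 0.172 m. The hole was measured at (0.5753, −0.3000), so the key is fully down and upright.
- **Surroundings:** the loose parts look unmoved in the pictures, and the wrist force is at its zero level.

**What I could not confirm directly:**
- **Lock angle:** it cannot be seen. That it is at its stop is inferred from the moment rising steadily to 0.41 N·m, under the 0.7 limit. During the first push against the stop, at 35 N grip, the pads began to twist on the bar. I eased off, gripped at 50 N and pushed again to confirm.
- **Foot position:** the network's foot points scattered by up to 10 mm between pictures. I relied on outline fits and contact heights instead.

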